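# Lay out the striker display behind the ledge lip

## Robot

A 6-joint arm with a two-finger parallel gripper is mounted at the origin on the work surface. World frame = base frame: x ahead of the robot, y to its left, z up, the work surface at z = 0. Lengths are in m, angles in rad, forces in N, time in s.
With the tool pointing down it reaches from about 0.425 to 0.95 m from the base axis. Payload 3.5 kg.
Tool frame: the origin (TCP) lies at the very end of the fingers, on their centre line; the grasp point (between the pads) lies r.hold_point_z behind it (r.hold_point_z is the distance from the TCP to the grasp point, in m); z points along the fingers, y is the line along which they close (so a half turn about z gives the same grasp; the last joint's range is limited). The gripper opens to 85 mm and grips with 20 to 120 N. Pads are 22 mm wide; open, the fingers measure 114 mm over their backs; the gripper's body (76 mm by 85 mm) begins 54 mm behind the grasp point. The pads swing forward as they close: fully open they stand 13 mm farther back than shut.
Start: joints at [1.12, 0.286, 1.577, -0, 1.279, -0.15], TCP at [0.2, 0.645, 0.2] pointing down, gripper open.
Joint ranges: [-2.77, 2.77], [-0.9, 2.22], [0.21, 2.48], [-1.53, 4.67], [0.24, 2.81], [-2.84, 2.84]. Speed limits (rad/s): [2.79, 2.79, 3.14, 3.14, 3.14, 3.14].

## Interface

Orientations are given as a unit quaternion [x, y, z, w].
In Python, from workcell import r gives the robot as it stands.
- The arm moves only by the tool play_rows, never from a script. Its argument "rows" is a list of rows, each an object of numbers: "tx", "ty", "tz": the shift along the tool's x, y, z in mm; "ax", "ay", "az": the turn, a rotation vector about the tool's x, y, z in degrees; "gripper": the finger opening in mm, from 0 to 85.4. In form: [{"tx": .., "ty": .., "tz": .., "ax": .., "ay": .., "az": .., "gripper": ..}, ...]. A call has 1 to 20 rows; each row shifts and turns the commanded pose from where the row before left it, along the tool's axes as they then stand; what a row does not reach is not made up. A row lasts 1/12 s, in which the tool goes at most 41.7 mm and 7.16 degrees, less where a joint would pass 70% of its speed; a pose out of reach is approached as far as the arm can. A call is refused whole if a number of a shift passes 41.7 or a number of a turn 7.16, either way. A call with a gripper value outside its range is refused whole. The fingers move at their own pace and stop on an object; the grip force is fixed at half the most. Time passes only in rows, so rows that do not move let the fingers close. It gives the time, the measured TCP pose, the force, the opening and the grip force at its end, in the units of the state.
- r.get_obs(): the state, without advancing time (a new reading comes with each control period).
- r.capture(name): name is "scene" or "top" or "wrist"; returns a dict with "img" (480x640x3 uint8, blue, green, red), "z_map" (480x640 float32, m along the optical axis (not along the pixel's ray), 0 where there is no reading), "K" (3x3 intrinsics, pixels), "pose" (4x4, takes a point from camera to world coordinates). Camera axes: x right, y up, looking along -z (the intrinsics and any distortion apply to the point x, -y, -z); pixel columns grow to the right and rows downward; lengths in m; the calibration is good to about 2 mm. The wrist camera is an equidistant fisheye: a pixel r from the principal point sees the ray r / f radians off the axis. A picture is of the moment at which its call begins.
- r.finish_job(): hands the job in; it is judged then, once.
Trained networks look in a picture, given as the dict that the camera call returned (one of the last four; its "shot" number tells which), for a name from the list of things; names that differ only in an ending like _2 or _b are one class to them, and where a whole thing is asked for, a point or a joint stands for the part that bears it (a point fixed in the world has none). Each returns a list of dicts, best first, with "confidence" (0 to 1); they miss things now and then, are a little off and sometimes report something else, mostly with a low value. They report only what shows in the picture. A call takes as long as a camera call.
- r.masks_of(picture, target): "mask" (480x640 bool, what is visible of it) and "rect" ([left, top, width, height] as shares, 0 to 1, of the picture: columns of its width, rows of its height, round what is visible of it).
- r.pinpoint(picture, target): "at" ([column, row] as shares, 0 to 1, of the picture: columns of its width, rows of its height: a listed point, or the origin of a listed thing).
The state is a dict: "t": time; "joint_positions": joint angles; "qd": joint speeds; "joint_efforts": joint torques, N m; "tcp_pos": TCP position; "tcp_rot": TCP orientation; "force": force on the tool from outside, world axes, zero at the start; "ft_torque": the same for the moment, N m; "opening": opening from 0.0 (shut) to 1.0 (fully open); "gripper_force": force on a finger pad.
Only numpy, scipy, OpenCV 4.12 (cv2) and the standard library are available. Lean on these libraries where they do the work, as an engineer would, in place of code of your own. Each camera call takes 0.05 s, during which the arm holds its last target. There are 200 camera calls.

## Task

Set out the striker display on the pine ledge, behind its front lip: stand the steel weight midway between the blue plinth and the brass tag stand, in line with them, and lay the clear striker flat and centred on top of the weight. Lay the maroon coin flat in the middle of the plinth's top, and the cream coin flat on the ledge just past the tag stand, on the side away from the weight, in line with the row and about a finger's width (20 mm) clear of the stand's round base. Leave the red scoop, the carton and the jar as they are.

Things in the scene. Friction and masses are not known exactly. Their poses are not given: they have to be found in the camera images.
- ledge: Fixed pine ledge, 140 (x) by 420 mm (y), board top 40 mm up. Origin: centre of its underside, on the table; x away from the robot, y to its left. Lip along the robot-side edge (x -70 to -60 mm), top 60 mm up; other sides open. Plinth and stand are on its line x = 0. Steel chute fixed at the -y end: 110 mm wide, from y = -205 mm at board height rising at 28 deg to 225 mm up at y = -490 mm.
- plinth: Fixed blue painted square plinth on the ledge, 50 x 50 mm, 22 mm high. Origin at the centre of its underside (on the board top); z up. Stands 90 mm to one side of the ledge's middle, on either side (+y or -y), on the other side from the tag stand, 180 mm from it.
- stand: Fixed brass tag stand on the ledge: round base 36 mm across and 6 mm high, thin 10 mm stem, 18 mm ball on top, 58 mm high in all. Origin at the centre of its underside (on the board top), 90 mm to one side of the ledge's middle, on the other side from the plinth.
- weight: Loose solid steel sample weight, a plain cylinder 50 mm across and 30 mm high with flat top and a darker disc in its middle, 0.36 to 0.6 kg, standing on the table. Origin at the centre of its underside; z up.
- striker: Loose clear polycarbonate striker, a disc 41 mm across and 10 mm thick with a blue and white ring inlay, 15 g, lying flat on the table. Origin at the centre of its underside; z up.
- maroon_coin: Loose lacquered maroon carrom coin, a disc 32 mm across and 9 mm thick, 12 g, lying flat on the table. Origin at the centre of its underside; z up.
- cream_coin: Loose cream carrom coin, a disc 32 mm across and 9 mm thick, 12 g, lying flat on the table. Origin at the centre of its underside; z up.
- scoop: Bystander: loose small red plastic scoop, 100 mm long, 40 mm wide, 18 mm high. Origin on the underside plane between bowl (+x, 50 mm) and handle (-x, 50 mm); z up.
- carton: Bystander: loose cardboard carton, 60 (x) x 90 (y) x 45 mm high. Origin at the centre of its underside.
- jar: Bystander: loose closed jar with a green cap, 56 mm across, 75 mm high. Origin at the centre of its underside.

How it is judged:
By the outcome, as a careful person would: the job done as asked, in the order asked, and still so for the second after the job is handed in, with the robot touching nothing.
It also fails if it takes over 88 s, if anything falls off the work surface, if the arm or the gripper's body presses on something with over 40 N, if the wrist force passes 120 N, or if a joint passes its speed limit or range.

## Working session

There is one attempt and no reset: what is moved stays moved. The work goes in short steps, Python scripts to look and compute and a tool call to move; the robot and the scene stay as the last step left them, time stands still between calls to the robot, and variables do not carry over. Pictures are saved under pics/ and viewed, at most 14 in all, crops included, and the job is handed in when it is done.

Besides the shell and the picture viewer there is one more tool, called as name(argument=value, ...), one argument or row to a line, values as JSON. play_rows: Moves the arm, as the interface text tells. Its arguments: {"type":"object","properties":{"rows":{"type":"array"}},"required":["rows"]}

```bash
mkdir -p pics; cat > h.py <<'E'
from workcell import r
import numpy as np, cv2
from scipy.spatial.transform import Rotation as R
def cloud(c):
    K=c["K"];z=c["z_map"];v,u=np.mgrid[:480,:640]
    p=np.stack([(u-K[0,2])/K[0,0]*z,-(v-K[1,2])/K[1,1]*z,-z],-1)
    w=p@c["pose"][:3,:3].T+c["pose"][:3,3]
    w[z<=0]=np.nan
    return w
def locate(c,n,w=None):
    w=cloud(c) if w is None else w
    out=[]
    for m in r.masks_of(c,n)[:2]:
        p=w[m["mask"]];p=p[~np.isnan(p[:,0])]
        if len(p)<5: continue
        zt=np.percentile(p[:,2],90);t=p[p[:,2]>zt-.006]
        rect=cv2.minAreaRect((t[:,:2]*1000).astype(np.float32))
        out.append((n,round(m["confidence"],2),len(p),"ztop",round(zt,4),"med",np.round(np.median(t,0),4),"rectc",np.round(rect[0],1),np.round(rect[1],1),round(rect[2],1)))
    return out
E
python3 - <<'E'
from h import *
o=r.get_obs();print(o["t"],o["tcp_pos"],o["tcp_rot"],o["opening"],r.hold_point_z)
cs={n:r.capture(n) for n in("top","scene")}
for n,c in cs.items():
    cv2.imwrite(f"pics/{n}0.png",c["img"]);w=cloud(c);print(n,c["pose"][:3,3])
    for t in "ledge plinth stand weight striker maroon_coin cream_coin scoop carton jar".split():
        for l in locate(c,t,w):print(*l)
E
```

```text
0.0 [0.19965201 0.64404326 0.19862449] [ 1.49839304e-01  9.88709666e-01 -1.12267099e-03 -3.43333952e-04] 0.9987854865470908 0.0187
top [ 2.77954651e-01 -2.05234001e-04  1.45116555e+00]
ledge 0.6 11574 ztop 0.1672 med [ 0.6701 -0.4405  0.1804] rectc [ 664.  -414.1] [113.3 128.3] 5.3
plinth 0.64 294 ztop 0.0641 med [ 0.6251 -0.0856  0.0613] rectc [624.5 -83.6] [48.8 47.6] 6.5
plinth 0.46 12077 ztop 0.1675 med [ 0.6711 -0.4409  0.181 ] rectc [ 664.8 -415.6] [114.2 128.5] 5.9
stand 0.68 80 ztop 0.0111 med [ 0.4475 -0.0203  0.0082] rectc [447.5 -19.4] [26.2 26.3] 85.0
stand 0.56 119 ztop 0.0956 med [0.6039 0.0946 0.0955] rectc [603.6  94.8] [14.5 13.4] 42.3
weight 0.72 256 ztop 0.032 med [ 0.4236 -0.1268  0.0292] rectc [ 424.1 -127.2] [48.2 47.4] 61.3
striker 0.71 144 ztop 0.0123 med [0.448  0.2403 0.0096] rectc [447.  240.1] [38.8 35.4] 3.3
maroon_coin 0.64 95 ztop 0.011 med [0.4506 0.1275 0.0081] rectc [449.4 128.9] [29.5 28.7] 42.8
scoop 0.68 11696 ztop 0.1675 med [ 0.6709 -0.4405  0.1806] rectc [ 664.4 -415. ] [113.3 127.2] 5.9
scoop 0.57 324 ztop 0.0185 med [ 0.4464 -0.2544  0.0169] 
[... 699 characters left out ...]
0304] rectc [ 428.1 -125.5] [47.8 51.2] 43.9
striker 0.51 132 ztop 0.0128 med [0.4514 0.2377 0.0106] rectc [451. 238.] [36.8 34.4] 86.5
maroon_coin 0.5 122 ztop 0.0122 med [0.4538 0.1283 0.0096] rectc [453.7 127.5] [29.1 30.4] 78.0
cream_coin 0.53 133 ztop 0.0118 med [ 0.452  -0.021   0.0096] rectc [451.3 -20.5] [29.1 28.9] 65.7
scoop 0.55 675 ztop 0.0187 med [ 0.4537 -0.2555  0.0174] rectc [ 453.9 -254.7] [99.5 41.5] 3.6
carton 0.77 816 ztop 0.0475 med [0.4947 0.456  0.0456] rectc [493.8 458.5] [60.5 95.7] 8.9
jar 0.93 1127 ztop 0.0764 med [ 0.3377 -0.4204  0.0751] rectc [ 337.  -420.3] [49.3 48.8] 4.4
jar 0.53 659 ztop 0.064 med [ 0.6288 -0.0841  0.0621] rectc [628.  -83.2] [50.4 51.5] 6.1
```

View pics/top0.png

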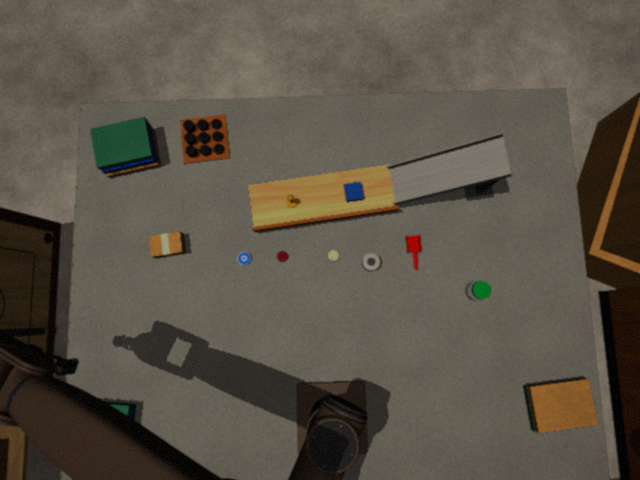

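View pics/scene0.png

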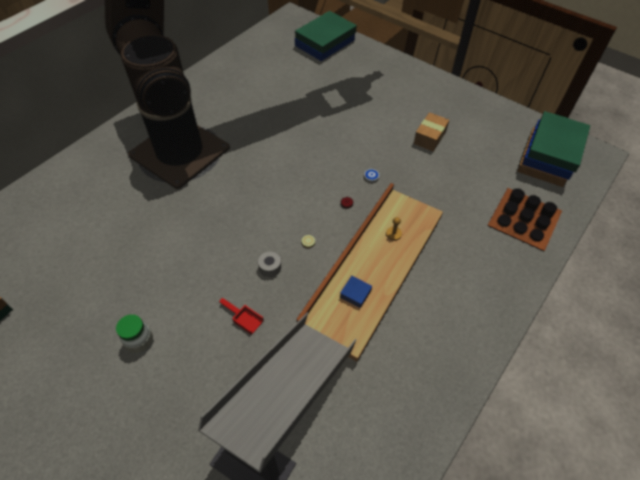

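The ledge is yawed about 7°. The plinth is at about (0.626, -0.084) and the stand at about (0.605, 0.093). In the top picture the loose items lie in a row: striker (245,258), maroon (283,256), cream (333,256) and weight (371,262). I'll turn the tool to line up with the ledge and move over the row.

play_rows(
  rows=[
    {"az": 7.1},
    {"az": 7.1},
    {"az": 7.1},
    {"az": 7.1},
    {"az": 7.1},
    {"az": 7.1},
    {"az": 7.1},
    {"az": 7.1},
    {"az": 7.1},
    {"az": 1.9},
  ],
)

```text
invalid input at $.rows[0]: expected keys tx, ty, tz, ax, ay, az, gripper
```

play_rows(
  rows=[
    {"tx": -35,"ty": 17.5,"tz": -8},
    {"tx": -35,"ty": 17.5,"tz": -8},
    {"tx": -35,"ty": 17.5,"tz": -8},
    {"tx": -35,"ty": 17.5,"tz": -8},
    {"tx": -35,"ty": 17.5,"tz": -8},
    {"tx": -35,"ty": 17.5,"tz": -8},
    {"tx": -35,"ty": 17.5,"tz": -8},
    {"tx": -35,"ty": 17.5,"tz": -8},
    {"tx": -35,"ty": 17.5,"tz": -8},
    {"tx": -35,"ty": 17.5,"tz": -8},
    {"tx": -35,"ty": 17.5,"tz": -8},
    {"tx": -35,"ty": 17.5,"tz": -8},
    {"tx": -35},
    {"tx": -35},
    {"tx": -35},
    {"tx": -35},
    {"tx": -35},
    {"tx": -35},
    {},
    {},
  ],
)

```text
invalid input at $.rows[0]: expected keys tx, ty, tz, ax, ay, az, gripper
```

```bash
cat >> h.py <<'E'
def cloudw(c):
    K=c["K"];z=c["z_map"];v,u=np.mgrid[:480,:640]
    a=(u-K[0,2])/K[0,0];b=(v-K[1,2])/K[1,1];th=np.hypot(a,b)+1e-9
    k=np.tan(np.minimum(th,1.5))/th
    p=np.stack([a*k*z,-b*k*z,-z],-1)
    w=p@c["pose"][:3,:3].T+c["pose"][:3,3];w[(z<=0)|(th>1.3)]=np.nan
    return w
def wrist(names,save=None):
    c=r.capture("wrist");w=cloudw(c)
    if save:cv2.imwrite(f"pics/{save}.png",c["img"])
    for t in names.split():
        for l in locate(c,t,w)[:1]:print(*l)
    return c,w
def yaw(o):
    m=R.from_quat(o["tcp_rot"]).as_matrix();return np.degrees(np.arctan2(m[1,1],m[0,1]))
E
python3 - <<'E'
from h import *
o=r.get_obs();print(o["t"],o["tcp_pos"],yaw(o),o["opening"])
wrist("plinth stand weight striker maroon_coin cream_coin scoop ledge","w1")
E
```

```text
1.1 [0.19994825 0.64468701 0.20001348] 72.76980918988134 0.9968166533300512
striker 0.65 292 ztop 0.0101 med [0.4506 0.2466 0.0091] rectc [452.7 244.7] [30.6 39. ] 40.5
ledge 0.62 117 ztop 0.0374 med [0.5288 0.1607 0.0349] rectc [359.5 381.8] [ 13.5 577.2] 37.2
```

View pics/w1.png

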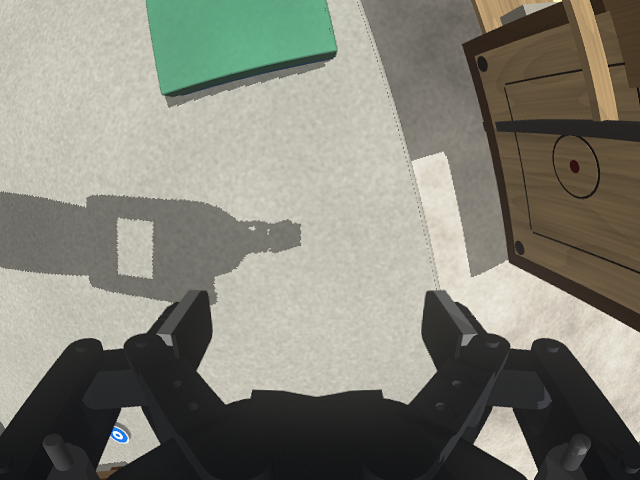

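play_rows(
  rows=[
    {"tx": 0,"ty": 0,"tz": 0,"ax": 0,"ay": 0,"az": 7.1,"gripper": 85},
    {"tx": 0,"ty": 0,"tz": 0,"ax": 0,"ay": 0,"az": 7.1,"gripper": 85},
    {"tx": 0,"ty": 0,"tz": 0,"ax": 0,"ay": 0,"az": 7.1,"gripper": 85},
    {"tx": 0,"ty": 0,"tz": 0,"ax": 0,"ay": 0,"az": 7.1,"gripper": 85},
    {"tx": 0,"ty": 0,"tz": 0,"ax": 0,"ay": 0,"az": 7.1,"gripper": 85},
    {"tx": 0,"ty": 0,"tz": 0,"ax": 0,"ay": 0,"az": 7.1,"gripper": 85},
    {"tx": 0,"ty": 0,"tz": 0,"ax": 0,"ay": 0,"az": 7.1,"gripper": 85},
    {"tx": 0,"ty": 0,"tz": 0,"ax": 0,"ay": 0,"az": 7.1,"gripper": 85},
    {"tx": 0,"ty": 0,"tz": 0,"ax": 0,"ay": 0,"az": 7.1,"gripper": 85},
    {"tx": 0,"ty": 0,"tz": 0,"ax": 0,"ay": 0,"az": 1.9,"gripper": 85},
  ],
)

```text
t: 2.38
tcp_pos: [0.2, 0.6447, 0.2]
tcp_rot: [0.665, 0.747, 0.0, 0.0]
force: [1.2, 0.4, -0.5]
opening: 0.994
gripper_force: 0.0
```

play_rows(
  rows=[
    {"tx": -35,"ty": 17.5,"tz": -8,"ax": 0,"ay": 0,"az": 0,"gripper": 85},
    {"tx": -35,"ty": 17.5,"tz": -8,"ax": 0,"ay": 0,"az": 0,"gripper": 85},
    {"tx": -35,"ty": 17.5,"tz": -8,"ax": 0,"ay": 0,"az": 0,"gripper": 85},
    {"tx": -35,"ty": 17.5,"tz": -8,"ax": 0,"ay": 0,"az": 0,"gripper": 85},
    {"tx": -35,"ty": 17.5,"tz": -8,"ax": 0,"ay": 0,"az": 0,"gripper": 85},
    {"tx": -35,"ty": 17.5,"tz": -8,"ax": 0,"ay": 0,"az": 0,"gripper": 85},
    {"tx": -35,"ty": 17.5,"tz": -8,"ax": 0,"ay": 0,"az": 0,"gripper": 85},
    {"tx": -35,"ty": 17.5,"tz": -8,"ax": 0,"ay": 0,"az": 0,"gripper": 85},
    {"tx": -35,"ty": 17.5,"tz": -8,"ax": 0,"ay": 0,"az": 0,"gripper": 85},
    {"tx": -35,"ty": 17.5,"tz": -8,"ax": 0,"ay": 0,"az": 0,"gripper": 85},
    {"tx": -35,"ty": 17.5,"tz": -8,"ax": 0,"ay": 0,"az": 0,"gripper": 85},
    {"tx": -35,"ty": 17.5,"tz": -8,"ax": 0,"ay": 0,"az": 0,"gripper": 85},
    {"tx": -35,"ty": 0,"tz": 0,"ax": 0,"ay": 0,"az": 0,"gripper": 85},
    {"tx": -35,"ty": 0,"tz": 0,"ax": 0,"ay": 0,"az": 0,"gripper": 85},
    {"tx": -35,"ty": 0,"tz": 0,"ax": 0,"ay": 0,"az": 0,"gripper": 85},
    {"tx": -35,"ty": 0,"tz": 0,"ax": 0,"ay": 0,"az": 0,"gripper": 85},
    {"tx": -35,"ty": 0,"tz": 0,"ax": 0,"ay": 0,"az": 0,"gripper": 85},
    {"tx": -35,"ty": 0,"tz": 0,"ax": 0,"ay": 0,"az": 0,"gripper": 85},
    {"tx": -35,"ty": 0,"tz": 0,"ax": 0,"ay": 0,"az": 0,"gripper": 85},
    {"tx": -35,"ty": 0,"tz": 0,"ax": 0,"ay": 0,"az": 0,"gripper": 85},
  ],
)

```text
t: 4.05
tcp_pos: [0.4932, -0.0264, 0.2964]
tcp_rot: [0.663, 0.749, 0.0, 0.0]
force: [0.7, 0.7, -0.5]
opening: 0.998
gripper_force: 0.0
```

play_rows(
  rows=[
    {"tx": -35,"ty": 0,"tz": 0,"ax": 0,"ay": 0,"az": 0,"gripper": 85},
    {"tx": -35,"ty": 0,"tz": 0,"ax": 0,"ay": 0,"az": 0,"gripper": 85},
    {"tx": -35,"ty": 0,"tz": 0,"ax": 0,"ay": 0,"az": 0,"gripper": 85},
    {"tx": -35,"ty": 0,"tz": 0,"ax": 0,"ay": 0,"az": 0,"gripper": 85},
    {"tx": -35,"ty": 0,"tz": 0,"ax": 0,"ay": 0,"az": 0,"gripper": 85},
    {"tx": 0,"ty": 0,"tz": 0,"ax": 0,"ay": 0,"az": 0,"gripper": 85},
    {"tx": 0,"ty": 0,"tz": 0,"ax": 0,"ay": 0,"az": 0,"gripper": 85},
  ],
)

```text
t: 4.63
tcp_pos: [0.5143, -0.1998, 0.2957]
tcp_rot: [0.664, 0.748, 0.0, -0.001]
force: [-0.6, 0.5, -0.4]
opening: 0.997
gripper_force: 0.0
```

```bash
python3 - <<'E'
from h import *
o=r.get_obs();print(o["t"],o["tcp_pos"],o["tcp_rot"],yaw(o),o["opening"])
wrist("plinth stand weight striker maroon_coin cream_coin scoop ledge","w2")
E
```

```text
4.6333 [ 0.51427309 -0.19982148  0.29565935] [ 6.64028318e-01  7.47707238e-01  7.69158191e-05 -5.22978260e-04] 6.784353101843109 0.997131517398272
plinth 0.65 1962 ztop 0.0619 med [ 0.627  -0.0847  0.0608] rectc [628.4 -84.3] [51.1 50.2] 6.8
stand 0.41 1400 ztop 0.0299 med [ 0.4284 -0.1274  0.0289] rectc [ 428.1 -127.7] [48.1 49.4] 27.8
weight 0.72 1418 ztop 0.0299 med [ 0.4285 -0.1275  0.0289] rectc [ 428.2 -127.2] [47.8 49.2] 40.8
cream_coin 0.74 510 ztop 0.0091 med [ 0.452  -0.021   0.0079] rectc [451.6 -20.8] [31.2 30.6] 51.5
scoop 0.85 1773 ztop 0.017 med [ 0.4538 -0.2549  0.0163] rectc [ 454.  -255.2] [99.2 41.2] 2.0
ledge 0.61 35955 ztop 0.1166 med [ 0.6327 -0.3527  0.1326] rectc [ 647.8 -300.3] [139. 306.] 21.8
```

View pics/w2.png

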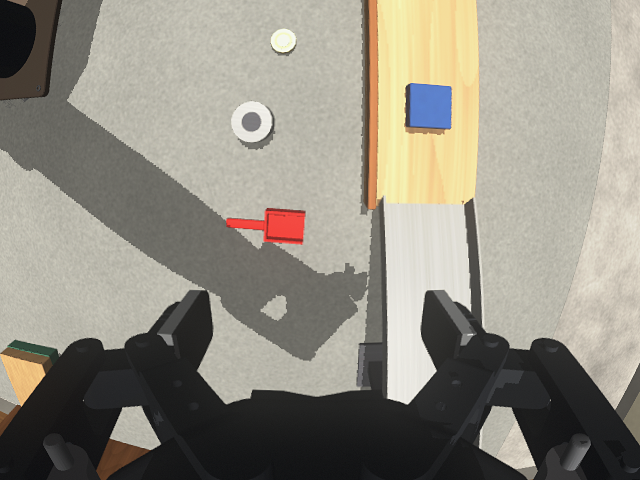

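Here the weight shows at (252,122), the cream coin at (283,41) and the plinth at (428,106). The wrist camera's heights are accurate and it agrees with the scene camera in x, so I'll pick up the weight.

play_rows(
  rows=[
    {"tx": 10.3,"ty": -9.6,"tz": 20,"ax": 0,"ay": 0,"az": 0,"gripper": 85},
    {"tx": 10.3,"ty": -9.6,"tz": 20,"ax": 0,"ay": 0,"az": 0,"gripper": 85},
    {"tx": 10.3,"ty": -9.6,"tz": 20,"ax": 0,"ay": 0,"az": 0,"gripper": 85},
    {"tx": 10.3,"ty": -9.6,"tz": 20,"ax": 0,"ay": 0,"az": 0,"gripper": 85},
    {"tx": 10.3,"ty": -9.6,"tz": 20,"ax": 0,"ay": 0,"az": 0,"gripper": 85},
    {"tx": 10.3,"ty": -9.6,"tz": 20,"ax": 0,"ay": 0,"az": 0,"gripper": 85},
    {"tx": 10.3,"ty": -9.6,"tz": 20,"ax": 0,"ay": 0,"az": 0,"gripper": 85},
    {"tx": 10.3,"ty": -9.6,"tz": 20,"ax": 0,"ay": 0,"az": 0,"gripper": 85},
    {"tx": 0,"ty": 0,"tz": 20,"ax": 0,"ay": 0,"az": 0,"gripper": 85},
    {"tx": 0,"ty": 0,"tz": 20,"ax": 0,"ay": 0,"az": 0,"gripper": 85},
    {"tx": 0,"ty": 0,"tz": 20,"ax": 0,"ay": 0,"az": 0,"gripper": 85},
    {"tx": 0,"ty": 0,"tz": 20,"ax": 0,"ay": 0,"az": 0,"gripper": 85},
    {"tx": 0,"ty": 0,"tz": 0,"ax": 0,"ay": 0,"az": 0,"gripper": 85},
    {"tx": 0,"ty": 0,"tz": 0,"ax": 0,"ay": 0,"az": 0,"gripper": 85},
  ],
)

```text
t: 6.25
tcp_pos: [0.4276, -0.1253, 0.0554]
tcp_rot: [0.663, 0.749, -0.0, -0.001]
force: [-0.6, -0.3, 0.0]
opening: 0.996
gripper_force: 0.0
```

```bash
python3 - <<'E'
from h import *
o=r.get_obs();print(o["t"],o["tcp_pos"],yaw(o))
wrist("weight cream_coin maroon_coin striker stand plinth","w3")
E
```

```text
6.25 [ 0.4275697  -0.12526539  0.05543621] 6.990968706686757
weight 0.79 6181 ztop 0.0297 med [ 0.4276 -0.1259  0.0289] rectc [ 427.7 -127.3] [49.  49.3] 30.9
cream_coin 0.87 2127 ztop 0.0089 med [ 0.451  -0.0211  0.008 ] rectc [451.2 -20.8] [31.2 30.6] 55.2
plinth 0.57 3628 ztop 0.0614 med [ 0.6131 -0.0865  0.0606] rectc [619.9 -84.4] [36.4 49.8] 6.6
```

play_rows(
  rows=[
    {"tx": -1,"ty": 0,"tz": 13,"ax": 0,"ay": 0,"az": 0,"gripper": 85},
    {"tx": -1,"ty": 0,"tz": 13,"ax": 0,"ay": 0,"az": 0,"gripper": 85},
    {"tx": 0,"ty": 0,"tz": 13,"ax": 0,"ay": 0,"az": 0,"gripper": 85},
    {"tx": 0,"ty": 0,"tz": 8,"ax": 0,"ay": 0,"az": 0,"gripper": 85},
    {"tx": 0,"ty": 0,"tz": 5,"ax": 0,"ay": 0,"az": 0,"gripper": 85},
    {"tx": 0,"ty": 0,"tz": 0,"ax": 0,"ay": 0,"az": 0,"gripper": 85},
    {"tx": 0,"ty": 0,"tz": 0,"ax": 0,"ay": 0,"az": 0,"gripper": 40},
    {"tx": 0,"ty": 0,"tz": 0,"ax": 0,"ay": 0,"az": 0,"gripper": 40},
    {"tx": 0,"ty": 0,"tz": 0,"ax": 0,"ay": 0,"az": 0,"gripper": 40},
    {"tx": 0,"ty": 0,"tz": 0,"ax": 0,"ay": 0,"az": 0,"gripper": 40},
    {"tx": 0,"ty": 0,"tz": 0,"ax": 0,"ay": 0,"az": 0,"gripper": 40},
    {"tx": 0,"ty": 0,"tz": 0,"ax": 0,"ay": 0,"az": 0,"gripper": 40},
  ],
)

```text
t: 7.6
tcp_pos: [0.4287, -0.128, 0.0043]
tcp_rot: [0.663, 0.749, 0.0, 0.0]
force: [-0.3, -0.2, 0.5]
opening: 0.466
gripper_force: 0.0
```

```bash
python3 - <<'E'
from h import *
o=r.get_obs();print(o["t"],o["tcp_pos"],o["opening"],o["gripper_force"])
wrist("weight cream_coin","w4")
E
```

```text
7.6 [ 0.42873852 -0.12799985  0.00432146] 0.4655057279752993 0.0
weight 0.96 9747 ztop 0.0296 med [ 0.4278 -0.1244  0.0289] rectc [ 427.3 -126.8] [48.7 47.3] 85.7
cream_coin 0.77 3504 ztop 0.0089 med [ 0.4508 -0.0215  0.008 ] rectc [451.3 -20.8] [31.1 31.1] 21.9
```

View pics/w4.png

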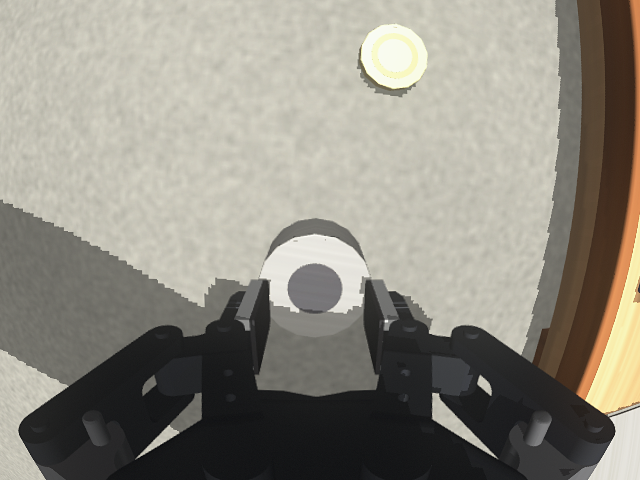

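play_rows(
  rows=[
    {"tx": 0,"ty": 0,"tz": 0,"ax": 0,"ay": 0,"az": 0,"gripper": 20},
    {"tx": 0,"ty": 0,"tz": 0,"ax": 0,"ay": 0,"az": 0,"gripper": 20},
    {"tx": 0,"ty": 0,"tz": 0,"ax": 0,"ay": 0,"az": 0,"gripper": 20},
    {"tx": 0,"ty": 0,"tz": 0,"ax": 0,"ay": 0,"az": 0,"gripper": 20},
  ],
)

```text
t: 8.08
tcp_pos: [0.4285, -0.1279, 0.004]
tcp_rot: [0.663, 0.749, -0.0, -0.0]
force: [0.2, 0.3, -0.5]
opening: 0.234
gripper_force: 0.0
```

```bash
python3 - <<'E'
from h import *
o=r.get_obs();print(o["t"],o["tcp_pos"],o["opening"],o["gripper_force"])
wrist("weight cream_coin","w5")
c=r.capture("scene");print(*locate(c,"weight")[:1]);cv2.imwrite("pics/s5.png",cv2.resize(c["img"][180:330,200:400],None,fx=3,fy=3))
w=cloud(c)
E
```

```text
8.0833 [ 0.42851376 -0.12788328  0.00400478] 0.2341089339175897 0.0
weight 0.76 8086 ztop 0.0296 med [ 0.4278 -0.1201  0.0289] rectc [ 429.2 -125.7] [45.8 49.6] 41.0
cream_coin 0.73 3536 ztop 0.0089 med [ 0.4507 -0.0215  0.008 ] rectc [451.3 -21. ] [31.5 30.9] 15.6
('weight', 0.59, 321, 'ztop', np.float64(0.0319), 'med', array([ 0.4311, -0.1374,  0.0304]), 'rectc', array([ 431.3, -133.6]), array([46.4, 32.5]), 17.2)
```

View pics/w5.png

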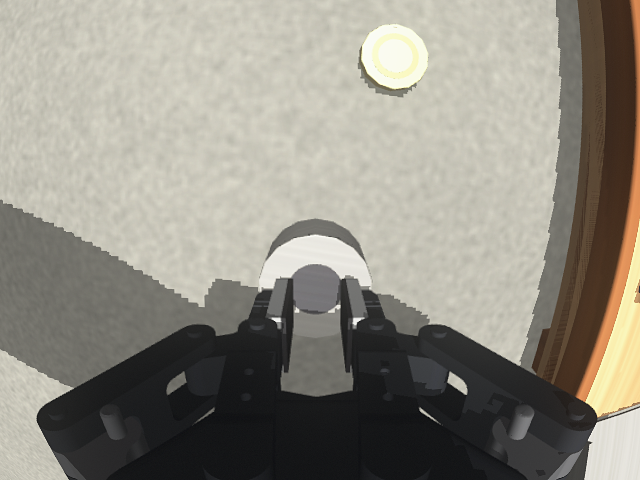

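View pics/s5.png

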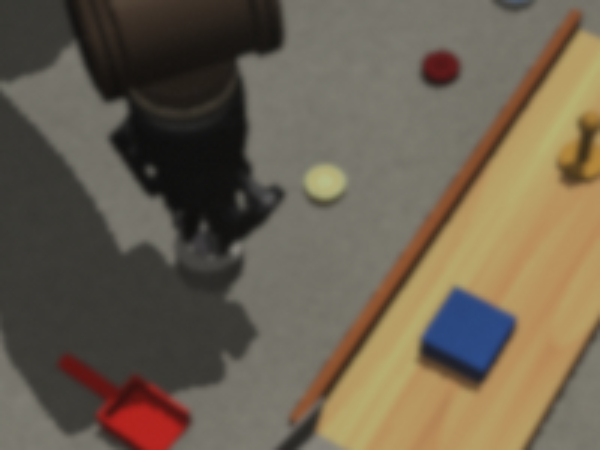

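The fingers closed above the weight: their tips are at about (280,285) and (355,285), in front of its top face. I'll measure how high the fingertips really are.

```bash
python3 - <<'E'
from h import *
c=r.capture("wrist");w=cloudw(c);o=r.get_obs()
m=R.from_quat(o["tcp_rot"]).as_matrix()
t=(w-o["tcp_pos"])@m*1000
print("cam in tool",(c["pose"][:3,3]-o["tcp_pos"])@m*1000)
for u,v in [(291,283),(286,285),(280,285),(270,290),(288,300),(288,330),(288,360),(265,300),(350,283),(342,290),(316,290),(316,245),(200,100),(316,225)]:
    print(u,v,np.round(w[v,u]*1000,1),np.round(t[v,u],1))
s=w[270:300,255:380];print(np.nanmax(s[...,2]),o["force"],o["joint_positions"])
E
```

```text
cam in tool [ 6.66594726e+01  8.86553389e-02 -1.72759522e+02]
291 283 [nan nan nan] [nan nan nan]
286 285 [ 415.9 -119.2   46.5] [ 10.2 -11.5 -42.5]
280 285 [ 413.5 -120.4   44.5] [  9.3 -14.1 -40.4]
270 290 [ 408.5 -130.3   28.9] [  0.1 -20.2 -24.8]
288 300 [ 417.5 -120.2   57.2] [  9.  -10.  -53.2]
288 330 [ 418.7 -129.7   62.1] [ -0.6 -10.  -58.1]
288 360 [ 419.9 -137.7   69.2] [ -8.7  -9.8 -65.1]
265 300 [ 408.6 -124.7   50.4] [  5.6 -19.4 -46.4]
350 283 [ 440.4 -116.5   43.8] [  9.8  13.2 -39.7]
342 290 [ 437.9 -120.5   42.2] [  6.2  10.2 -38.2]
316 290 [ 428.5 -128.    28. ] [ -0.2  -0.1 -24. ]
316 245 [ 425.9 -107.3   29. ] [ 20.8  -0.1 -25. ]
200 100 [362.2 -50.7  -1.1] [ 84.7 -56.5   5.2]
316 225 [ 425.4 -102.9   12.6] [25.2 -0.1 -8.5]
0.05905095767701381 [-0.3556271  -0.14362818  0.22830534] [-5.17563400e-01  5.34718363e-02  2.24952342e+00 -1.03859616e-05
  8.38589932e-01 -6.39181540e-01]
```

play_rows(
  rows=[
    {"tx": 0,"ty": 0,"tz": -30,"ax": 0,"ay": 0,"az": 0,"gripper": 20},
    {"tx": 0,"ty": 0,"tz": -30,"ax": 0,"ay": 0,"az": 0,"gripper": 20},
    {"tx": 0,"ty": 0,"tz": 0,"ax": 0,"ay": 0,"az": 0,"gripper": 20},
  ],
)

```text
t: 8.63
tcp_pos: [0.4324, -0.13, 0.0695]
tcp_rot: [0.663, 0.749, 0.001, 0.005]
force: [0.0, -0.0, 0.2]
opening: 0.237
gripper_force: 0.0
```

```bash
cat >> h.py <<'E'
def tips():
    c=r.capture("wrist");w=cloudw(c);o=r.get_obs()
    m=R.from_quat(o["tcp_rot"]).as_matrix();t=(w-o["tcp_pos"])@m*1000
    s=(abs(t[...,0])<16)&(abs(t[...,1])<65)&(t[...,2]>-75)&(w[...,2]>.035)
    for sg in(-1,1):
        p=t[s&(sg*t[...,1]>5)];k=p[:,2]>np.percentile(p[:,2],99)-3
        print("tip",sg,"z",np.percentile(p[:,2],[95,99,100]).round(1),"xyz",np.median(p[k],0).round(1),"x",p[k][:,0].min().round(1),p[k][:,0].max().round(1))
    print(o["t"],o["tcp_pos"],o["opening"])
E
python3 - <<'E'
from h import *
tips()
c=r.capture("scene");w=cloud(c)
p=w[(abs(w[...,0]-.43)<.04)&(abs(w[...,1]+.128)<.05)&(w[...,2]>.035)];print("scene lowest finger z",np.percentile(p[:,2],[0,2,5,20]))
E
```

```text
tip -1 z [-38.6 -34.6 -30.9] xyz [  0.9  -9.  -35.9] x -11.3 9.3
tip 1 z [-38.4 -33.8 -32. ] xyz [  2.1  11.3 -34.8] x -10.4 9.1
8.6833 [ 0.43124589 -0.1293807   0.06744112] 0.23147629589605365
scene lowest finger z [0.03544771 0.11965851 0.14806995 0.24417137]
```

play_rows(
  rows=[
    {"tx": 0,"ty": 0,"tz": 0,"ax": 0,"ay": 0,"az": 0,"gripper": 66},
    {"tx": 0,"ty": 0,"tz": 0,"ax": 0,"ay": 0,"az": 0,"gripper": 66},
    {"tx": 0,"ty": 0,"tz": 0,"ax": 0,"ay": 0,"az": 0,"gripper": 66},
    {"tx": 0,"ty": 0,"tz": 0,"ax": 0,"ay": 0,"az": 0,"gripper": 66},
    {"tx": 0,"ty": 0,"tz": 0,"ax": 0,"ay": 0,"az": 0,"gripper": 66},
  ],
)

```text
t: 9.15
tcp_pos: [0.428, -0.1276, 0.0633]
tcp_rot: [0.663, 0.749, -0.0, -0.001]
force: [-0.3, 0.2, 0.5]
opening: 0.776
gripper_force: 0.0
```

```bash
python3 - <<'E'
from h import *
tips();wrist("weight")
E
```

```text
tip -1 z [-41.2 -37.8 -35.9] xyz [ -0.6 -33.1 -39. ] x -12.0 9.7
tip 1 z [-41.3 -38.1 -36.1] xyz [  0.2  33.  -39.3] x -11.9 9.7
9.2 [ 0.4281809  -0.12771173  0.06344967] 0.775378061510351
weight 0.94 5710 ztop 0.0297 med [ 0.4277 -0.1259  0.0289] rectc [ 427.4 -127.2] [49.1 49. ] 86.9
```

play_rows(
  rows=[
    {"tx": 0,"ty": 0,"tz": 19,"ax": 0,"ay": 0,"az": 0,"gripper": 66},
    {"tx": 0,"ty": 0,"tz": 19,"ax": 0,"ay": 0,"az": 0,"gripper": 66},
    {"tx": 0,"ty": 0,"tz": 19,"ax": 0,"ay": 0,"az": 0,"gripper": 66},
    {"tx": 0,"ty": 0,"tz": 19,"ax": 0,"ay": 0,"az": 0,"gripper": 66},
    {"tx": 0,"ty": 0,"tz": 6,"ax": 0,"ay": 0,"az": 0,"gripper": 66},
    {"tx": 0,"ty": 0,"tz": 6,"ax": 0,"ay": 0,"az": 0,"gripper": 66},
    {"tx": 0,"ty": 0,"tz": 3,"ax": 0,"ay": 0,"az": 0,"gripper": 66},
    {"tx": 0,"ty": 0,"tz": 0,"ax": 0,"ay": 0,"az": 0,"gripper": 66},
    {"tx": 0,"ty": 0,"tz": 0,"ax": 0,"ay": 0,"az": 0,"gripper": 66},
  ],
)

```text
t: 10.05
tcp_pos: [0.4292, -0.1283, -0.0262]
tcp_rot: [0.663, 0.749, 0.0, 0.001]
force: [-0.8, 0.5, 0.6]
opening: 0.776
gripper_force: 0.0
```

play_rows(
  rows=[
    {"tx": 0,"ty": 0,"tz": 4,"ax": 0,"ay": 0,"az": 0,"gripper": 66},
    {"tx": 0,"ty": 0,"tz": 0,"ax": 0,"ay": 0,"az": 0,"gripper": 40},
    {"tx": 0,"ty": 0,"tz": 0,"ax": 0,"ay": 0,"az": 0,"gripper": 40},
    {"tx": 0,"ty": 0,"tz": 0,"ax": 0,"ay": 0,"az": 0,"gripper": 40},
    {"tx": 0,"ty": 0,"tz": 0,"ax": 0,"ay": 0,"az": 0,"gripper": 40},
  ],
)

```text
t: 10.47
tcp_pos: [0.4287, -0.1281, -0.0304]
tcp_rot: [0.663, 0.749, -0.0, 0.0]
force: [-3.7, 0.3, 6.2]
opening: 0.57
gripper_force: 62.9
```

```bash
python3 - <<'E'
from h import *
tips();c,w=wrist("weight cream_coin plinth","w6")
E
```

```text
tip -1 z [-66.  -65.5 -65.4] xyz [  8.  -24.3 -67.1] x -12.2 10.3
tip 1 z [-66.1 -65.6 -65.4] xyz [  7.4  24.5 -67.1] x -12.5 10.2
10.5167 [ 0.42867903 -0.12814374 -0.03038713] 0.5678834065150205
weight 0.98 15624 ztop 0.0296 med [ 0.4282 -0.1242  0.0289] rectc [ 428.7 -126.8] [48.8 49.7] 7.2
cream_coin 0.83 5323 ztop 0.0089 med [ 0.4506 -0.0216  0.0079] rectc [451.4 -20.7] [31.8 31.4] 77.9
```

play_rows(
  rows=[
    {"tx": 0,"ty": 0,"tz": -8,"ax": 0,"ay": 0,"az": 0,"gripper": 40},
    {"tx": 0,"ty": 0,"tz": -20,"ax": 0,"ay": 0,"az": 0,"gripper": 40},
    {"tx": 0,"ty": 0,"tz": -20,"ax": 0,"ay": 0,"az": 0,"gripper": 40},
    {"tx": 0,"ty": 0,"tz": -20,"ax": 0,"ay": 0,"az": 0,"gripper": 40},
    {"tx": 0,"ty": 0,"tz": -20,"ax": 0,"ay": 0,"az": 0,"gripper": 40},
    {"tx": 0,"ty": 0,"tz": -20,"ax": 0,"ay": 0,"az": 0,"gripper": 40},
    {"tx": 10.9,"ty": 20.3,"tz": 0,"ax": 0,"ay": 0,"az": 0,"gripper": 40},
    {"tx": 10.9,"ty": 20.3,"tz": 0,"ax": 0,"ay": 0,"az": 0,"gripper": 40},
    {"tx": 10.9,"ty": 20.3,"tz": 0,"ax": 0,"ay": 0,"az": 0,"gripper": 40},
    {"tx": 10.9,"ty": 20.3,"tz": 0,"ax": 0,"ay": 0,"az": 0,"gripper": 40},
    {"tx": 10.9,"ty": 20.3,"tz": 0,"ax": 0,"ay": 0,"az": 0,"gripper": 40},
    {"tx": 10.9,"ty": 20.3,"tz": 0,"ax": 0,"ay": 0,"az": 0,"gripper": 40},
    {"tx": 10.9,"ty": 20.3,"tz": 0,"ax": 0,"ay": 0,"az": 0,"gripper": 40},
    {"tx": 10.9,"ty": 20.3,"tz": 0,"ax": 0,"ay": 0,"az": 0,"gripper": 40},
    {"tx": 10.9,"ty": 20.3,"tz": 0,"ax": 0,"ay": 0,"az": 0,"gripper": 40},
    {"tx": 10.9,"ty": 20.3,"tz": 0,"ax": 0,"ay": 0,"az": 0,"gripper": 40},
    {"tx": 0,"ty": 0,"tz": 0,"ax": 0,"ay": 0,"az": 0,"gripper": 40},
    {"tx": 0,"ty": 0,"tz": 0,"ax": 0,"ay": 0,"az": 0,"gripper": 40},
    {"tx": 0,"ty": 0,"tz": 0,"ax": 0,"ay": 0,"az": 0,"gripper": 40},
  ],
)

```text
t: 12.3
tcp_pos: [0.6153, 0.0051, 0.0756]
tcp_rot: [0.663, 0.749, -0.001, -0.001]
force: [0.4, -0.1, -4.8]
opening: 0.567
gripper_force: 63.9
```

```bash
python3 - <<'E'
from h import *
o=r.get_obs();print(o["t"],o["tcp_pos"],yaw(o),o["gripper_force"])
c,w=wrist("weight plinth stand striker maroon_coin","w7")
# stand pieces by height, lip edge
p=w.reshape(-1,3)*1000;p=p[~np.isnan(p[:,0])]
g=p[(abs(p[:,0]-606)<30)&(abs(p[:,1]-94)<30)]
for a,b in((44,48.5),(82,99)):
    q=g[(g[:,2]>a)&(g[:,2]<b)]
    if len(q):print(a,len(q),cv2.minEnclosingCircle(q[:,:2].astype(np.float32)),q.max(0).round(1),q.min(0).round(1))
l=p[(p[:,2]>57)&(p[:,2]<61)&(p[:,0]<565)&(p[:,0]>510)&(p[:,1]>30)]
if len(l):print("lip",len(l),cv2.fitLine(l[:,:2].astype(np.float32),cv2.DIST_HUBER,0,.01,.01).ravel())
b=p[(abs(p[:,2]-40)<1.5)&(p[:,1]>20)];print("board",cv2.minAreaRect(b[:,:2].astype(np.float32)))
E
```

```text
12.3 [0.61527135 0.00514656 0.07558983] 6.985537238005207 63.93275499343872
weight 0.79 15444 ztop 0.1354 med [0.615  0.0091 0.1347] rectc [615.4   5.9] [48.2 49.9] 9.3
plinth 0.61 1141 ztop 0.0618 med [ 0.6281 -0.0788  0.0609] rectc [629.3 -36.9] [102.9  49.7] 87.4
stand 0.71 3214 ztop 0.0958 med [0.607  0.094  0.0944] rectc [606.9  94.7] [17.2 16.9] 49.9
maroon_coin 0.57 1310 ztop 0.0089 med [0.4558 0.1279 0.0078] rectc [454.2 128.5] [31.  30.7] 34.6
44 1674 ((607.1205444335938, 94.89527130126953), 17.923505783081055) [624.5 111.7  47.4] [589.2  77.3  44. ]
82 1358 ((607.10888671875, 94.9379653930664), 9.114060401916504) [616.2 103.5  98.9] [598.3  85.9  87.2]
lip 3435 [ 1.2171728e-01 -9.9256480e-01  5.4358929e+02  8.3597992e+01]
board ((612.8233032226562, 83.9328842163086), (130.18626403808594, 143.82435607910156), 6.900600910186768)
```

View pics/w7.png

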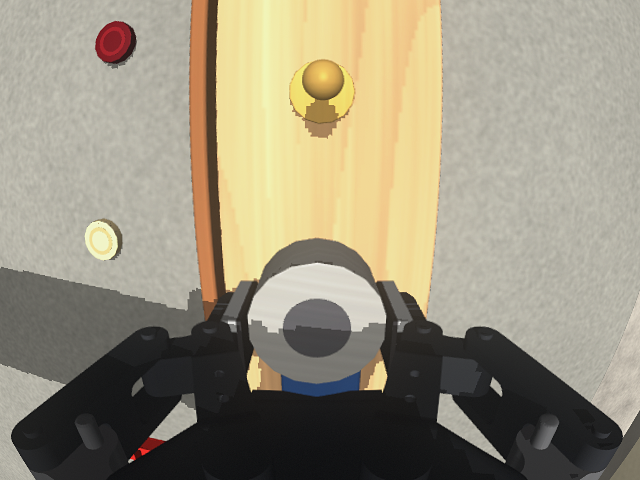

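The stand's base is at (322,90), and its ball and base both give a centre of (607.1, 94.9). The midpoint is (618, 5.4), so I'll lower the weight there.

play_rows(
  rows=[
    {"tx": -0.9,"ty": 2.5,"tz": 16,"ax": 0,"ay": 0,"az": 0,"gripper": 40},
    {"tx": 0,"ty": 0,"tz": 16,"ax": 0,"ay": 0,"az": 0,"gripper": 40},
    {"tx": 0,"ty": 0,"tz": 16,"ax": 0,"ay": 0,"az": 0,"gripper": 40},
    {"tx": 0,"ty": 0,"tz": 8,"ax": 0,"ay": 0,"az": 0,"gripper": 40},
    {"tx": 0,"ty": 0,"tz": 5,"ax": 0,"ay": 0,"az": 0,"gripper": 40},
    {"tx": 0,"ty": 0,"tz": 0,"ax": 0,"ay": 0,"az": 0,"gripper": 40},
    {"tx": 0,"ty": 0,"tz": 0,"ax": 0,"ay": 0,"az": 0,"gripper": 40},
    {"tx": 0,"ty": 0,"tz": 0,"ax": 0,"ay": 0,"az": 0,"gripper": 40},
  ],
)

```text
t: 13.27
tcp_pos: [0.6205, 0.0041, 0.0173]
tcp_rot: [0.663, 0.749, 0.001, 0.001]
force: [0.5, -0.8, -4.2]
opening: 0.567
gripper_force: 64.0
```

```bash
python3 - <<'E'
from h import *
o=r.get_obs();print(o["t"],o["tcp_pos"],yaw(o),o["force"])
c,w=wrist("weight stand")
E
```

```text
13.2667 [0.62047927 0.00413597 0.01734124] 6.964744192867538 [ 0.53212963 -0.791225   -4.23214091]
weight 0.67 15663 ztop 0.0772 med [0.6199 0.0081 0.0765] rectc [620.1   5. ] [49.3 49.8] 13.7
stand 0.66 6933 ztop 0.0959 med [0.6074 0.0934 0.0946] rectc [607.3  94.4] [16.8 17. ] 80.5
```

play_rows(
  rows=[
    {"tx": 0.6,"ty": -2.3,"tz": 4,"ax": 0,"ay": 0,"az": 0,"gripper": 40},
    {"tx": 0,"ty": 0,"tz": 0,"ax": 0,"ay": 0,"az": 0,"gripper": 40},
    {"tx": 0,"ty": 0,"tz": 0,"ax": 0,"ay": 0,"az": 0,"gripper": 40},
    {"tx": 0,"ty": 0,"tz": 0,"ax": 0,"ay": 0,"az": 0,"gripper": 40},
  ],
)

```text
t: 13.75
tcp_pos: [0.6169, 0.0047, 0.0119]
tcp_rot: [0.663, 0.749, -0.0, -0.0]
force: [0.2, 0.4, -4.2]
opening: 0.568
gripper_force: 64.0
```

```bash
python3 - <<'E'
from h import *
o=r.get_obs();print(o["t"],o["tcp_pos"],yaw(o),o["force"])
c,w=wrist("weight stand")
E
```

```text
13.75 [0.61686047 0.00472065 0.01187179] 6.968613713426455 [ 0.23749013  0.36294809 -4.20195212]
weight 0.55 15657 ztop 0.0717 med [0.6165 0.0087 0.071 ] rectc [616.9   5.6] [48.8 50.1] 6.3
stand 0.74 7583 ztop 0.096 med [0.6072 0.0934 0.0946] rectc [607.1  94.1] [17.3 16.3] 6.4
```

play_rows(
  rows=[
    {"tx": 0,"ty": 0.8,"tz": 1.5,"ax": 0,"ay": 0,"az": 0,"gripper": 40},
    {"tx": 0,"ty": 0,"tz": 0.8,"ax": 0,"ay": 0,"az": 0,"gripper": 40},
    {"tx": 0,"ty": 0,"tz": 0,"ax": 0,"ay": 0,"az": 0,"gripper": 40},
    {"tx": 0,"ty": 0,"tz": 0,"ax": 0,"ay": 0,"az": 0,"gripper": 40},
  ],
)

```text
t: 14.23
tcp_pos: [0.618, 0.0047, 0.0097]
tcp_rot: [0.663, 0.749, 0.0, 0.0]
force: [0.3, -0.0, -4.0]
opening: 0.566
gripper_force: 64.3
```

play_rows(
  rows=[
    {"tx": 0,"ty": 0,"tz": 0.6,"ax": 0,"ay": 0,"az": 0,"gripper": 40},
    {"tx": 0,"ty": 0,"tz": 0,"ax": 0,"ay": 0,"az": 0,"gripper": 40},
    {"tx": 0,"ty": 0,"tz": 0,"ax": 0,"ay": 0,"az": 0,"gripper": 62},
    {"tx": 0,"ty": 0,"tz": 0,"ax": 0,"ay": 0,"az": 0,"gripper": 62},
    {"tx": 0,"ty": 0,"tz": 0,"ax": 0,"ay": 0,"az": 0,"gripper": 62},
    {"tx": 0,"ty": 0,"tz": -10,"ax": 0,"ay": 0,"az": 0,"gripper": 62},
    {"tx": 0,"ty": 0,"tz": -20,"ax": 0,"ay": 0,"az": 0,"gripper": 62},
    {"tx": 0,"ty": 0,"tz": -25,"ax": 0,"ay": 0,"az": 0,"gripper": 62},
    {"tx": 0,"ty": 0,"tz": -25,"ax": 0,"ay": 0,"az": 0,"gripper": 62},
    {"tx": 0,"ty": 0,"tz": -25,"ax": 0,"ay": 0,"az": 0,"gripper": 62},
    {"tx": 0,"ty": 0,"tz": 0,"ax": 0,"ay": 0,"az": 0,"gripper": 62},
    {"tx": 0,"ty": 0,"tz": 0,"ax": 0,"ay": 0,"az": 0,"gripper": 62},
  ],
)

```text
t: 15.23
tcp_pos: [0.6198, 0.0045, 0.1175]
tcp_rot: [0.663, 0.749, 0.002, 0.003]
force: [-0.3, -0.2, -0.9]
opening: 0.73
gripper_force: 0.0
```

```bash
python3 - <<'E'
from h import *
o=r.get_obs();print(o["t"],o["tcp_pos"],yaw(o),o["force"])
c,w=wrist("weight stand striker maroon_coin plinth")
E
```

```text
15.2333 [0.6197897  0.00448035 0.11750299] 6.967602270217755 [-0.34601485 -0.22904827 -0.89710753]
weight 0.56 5166 ztop 0.0697 med [0.6178 0.0067 0.0689] rectc [617.8   5.6] [48.9 49.6] 8.0
stand 0.86 2230 ztop 0.0956 med [0.6072 0.0943 0.0944] rectc [607.1  94.9] [16.9 17.1] 6.8
maroon_coin 0.85 1032 ztop 0.0089 med [0.4554 0.1282 0.0079] rectc [454.  128.5] [31.  31.2] 28.1
plinth 0.66 4526 ztop 0.0615 med [ 0.6282 -0.0798  0.0608] rectc [628.5 -83.3] [50.3 51.2] 6.3
```

play_rows(
  rows=[
    {"tx": 25.2,"ty": -13.8,"tz": 0,"ax": 0,"ay": 0,"az": 0,"gripper": 60},
    {"tx": 25.2,"ty": -13.8,"tz": 0,"ax": 0,"ay": 0,"az": 0,"gripper": 60},
    {"tx": 25.2,"ty": -13.8,"tz": 0,"ax": 0,"ay": 0,"az": 0,"gripper": 60},
    {"tx": 25.2,"ty": -13.8,"tz": 0,"ax": 0,"ay": 0,"az": 0,"gripper": 60},
    {"tx": 25.2,"ty": -13.8,"tz": 0,"ax": 0,"ay": 0,"az": 0,"gripper": 60},
    {"tx": 25.2,"ty": -13.8,"tz": 0,"ax": 0,"ay": 0,"az": 0,"gripper": 60},
    {"tx": 25.2,"ty": -13.8,"tz": 10,"ax": 0,"ay": 0,"az": 0,"gripper": 60},
    {"tx": 25.2,"ty": -13.8,"tz": 20,"ax": 0,"ay": 0,"az": 0,"gripper": 60},
    {"tx": 25.2,"ty": -13.8,"tz": 20,"ax": 0,"ay": 0,"az": 0,"gripper": 60},
    {"tx": 25.2,"ty": -13.8,"tz": 20,"ax": 0,"ay": 0,"az": 0,"gripper": 60},
    {"tx": 0,"ty": 0,"tz": 10,"ax": 0,"ay": 0,"az": 0,"gripper": 60},
    {"tx": 0,"ty": 0,"tz": 0,"ax": 0,"ay": 0,"az": 0,"gripper": 60},
    {"tx": 0,"ty": 0,"tz": 0,"ax": 0,"ay": 0,"az": 0,"gripper": 60},
    {"tx": 0,"ty": 0,"tz": 0,"ax": 0,"ay": 0,"az": 0,"gripper": 60},
  ],
)

```text
t: 16.7
tcp_pos: [0.4518, 0.2377, 0.035]
tcp_rot: [0.663, 0.748, 0.001, 0.001]
force: [0.9, -0.1, -0.3]
opening: 0.704
gripper_force: 0.0
```

```bash
python3 - <<'E'
from h import *
o=r.get_obs();print(o["t"],o["tcp_pos"],yaw(o),o["force"])
c,w=wrist("striker")
tips()
E
```

```text
16.7 [0.45184563 0.2377346  0.03501225] 6.9100974780105675 [ 0.93359309 -0.08340252 -0.28723178]
striker 0.89 4011 ztop 0.0101 med [0.4506 0.2406 0.0092] rectc [450.9 239.6] [39.8 40.5] 6.7
tip -1 z [-40.3 -36.6 -34.9] xyz [ -1.9 -29.7 -38.2] x -11.7 9.3
tip 1 z [-40.3 -36.8 -34.9] xyz [ -1.3  30.3 -38. ] x -12.2 9.5
16.85 [0.4520085  0.23769887 0.03539961] 0.7041917874988375
```

play_rows(
  rows=[
    {"tx": 1.9,"ty": -0.7,"tz": 18,"ax": 0,"ay": 0,"az": 0,"gripper": 60},
    {"tx": 0,"ty": 0,"tz": 18,"ax": 0,"ay": 0,"az": 0,"gripper": 60},
    {"tx": 0,"ty": 0,"tz": 15,"ax": 0,"ay": 0,"az": 0,"gripper": 60},
    {"tx": 0,"ty": 0,"tz": 8,"ax": 0,"ay": 0,"az": 0,"gripper": 60},
    {"tx": 0,"ty": 0,"tz": 3,"ax": 0,"ay": 0,"az": 0,"gripper": 60},
    {"tx": 0,"ty": 0,"tz": 1,"ax": 0,"ay": 0,"az": 0,"gripper": 60},
    {"tx": 0,"ty": 0,"tz": 0,"ax": 0,"ay": 0,"az": 0,"gripper": 60},
    {"tx": 0,"ty": 0,"tz": 0,"ax": 0,"ay": 0,"az": 0,"gripper": 60},
  ],
)

```text
t: 17.52
tcp_pos: [0.4504, 0.2401, -0.0278]
tcp_rot: [0.663, 0.749, 0.001, 0.001]
force: [0.1, 1.0, 0.2]
opening: 0.7
gripper_force: 0.0
```

```bash
python3 - <<'E'
from h import *
o=r.get_obs();print(o["t"],o["tcp_pos"],yaw(o),o["force"])
c,w=wrist("striker","w8")
E
```

```text
17.5167 [ 0.45041572  0.24014864 -0.02783441] 6.952905988653108 [0.13406978 1.03834426 0.24734909]
striker 0.93 7242 ztop 0.01 med [0.4504 0.2418 0.0092] rectc [450.7 240. ] [40.2 39.9] 4.5
```

View pics/w8.png

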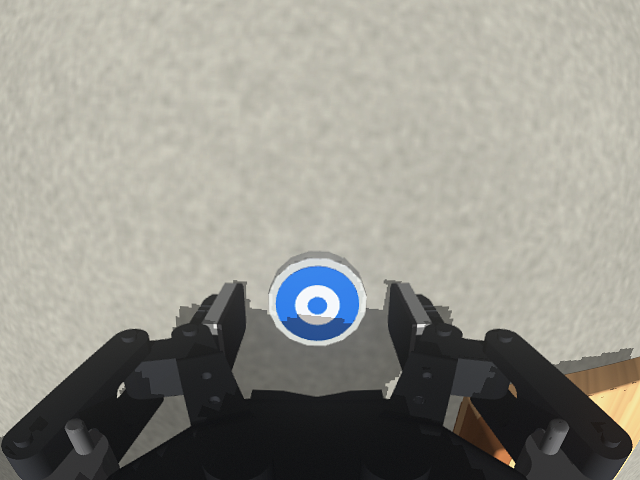

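The striker sits centred between the pads at (317,302). I'll go down another 5 mm and close.

play_rows(
  rows=[
    {"tx": 0,"ty": 0,"tz": 2.5,"ax": 0,"ay": 0,"az": 0,"gripper": 60},
    {"tx": 0,"ty": 0,"tz": 2,"ax": 0,"ay": 0,"az": 0,"gripper": 60},
    {"tx": 0,"ty": 0,"tz": 0,"ax": 0,"ay": 0,"az": 0,"gripper": 60},
    {"tx": 0,"ty": 0,"tz": 0,"ax": 0,"ay": 0,"az": 0,"gripper": 30},
    {"tx": 0,"ty": 0,"tz": 0,"ax": 0,"ay": 0,"az": 0,"gripper": 30},
    {"tx": 0,"ty": 0,"tz": 0,"ax": 0,"ay": 0,"az": 0,"gripper": 30},
    {"tx": 0,"ty": 0,"tz": 0,"ax": 0,"ay": 0,"az": 0,"gripper": 30},
    {"tx": 0,"ty": 0,"tz": 0,"ax": 0,"ay": 0,"az": 0,"gripper": 30},
  ],
)

```text
t: 18.28
tcp_pos: [0.4503, 0.2402, -0.0324]
tcp_rot: [0.663, 0.749, 0.001, 0.0]
force: [-1.4, 0.8, 6.8]
opening: 0.445
gripper_force: 62.2
```

play_rows(
  rows=[
    {"tx": 0,"ty": 0,"tz": -8,"ax": 0,"ay": 0,"az": 0,"gripper": 30},
    {"tx": 0,"ty": 0,"tz": -20,"ax": 0,"ay": 0,"az": 0,"gripper": 30},
    {"tx": 0,"ty": 0,"tz": -24,"ax": 0,"ay": 0,"az": 0,"gripper": 30},
    {"tx": 0,"ty": 0,"tz": -24,"ax": 0,"ay": 0,"az": 0,"gripper": 30},
    {"tx": 0,"ty": 0,"tz": -24,"ax": 0,"ay": 0,"az": 0,"gripper": 30},
    {"tx": -21.1,"ty": 11.5,"tz": -15,"ax": 0,"ay": 0,"az": 0,"gripper": 30},
    {"tx": -21.1,"ty": 11.5,"tz": 0,"ax": 0,"ay": 0,"az": 0,"gripper": 30},
    {"tx": -21.1,"ty": 11.5,"tz": 0,"ax": 0,"ay": 0,"az": 0,"gripper": 30},
    {"tx": -21.1,"ty": 11.5,"tz": 0,"ax": 0,"ay": 0,"az": 0,"gripper": 30},
    {"tx": -21.1,"ty": 11.5,"tz": 0,"ax": 0,"ay": 0,"az": 0,"gripper": 30},
    {"tx": -21.1,"ty": 11.5,"tz": 0,"ax": 0,"ay": 0,"az": 0,"gripper": 30},
    {"tx": -21.1,"ty": 11.5,"tz": 0,"ax": 0,"ay": 0,"az": 0,"gripper": 30},
    {"tx": -21.1,"ty": 11.5,"tz": 0,"ax": 0,"ay": 0,"az": 0,"gripper": 30},
    {"tx": -21.1,"ty": 11.5,"tz": 0,"ax": 0,"ay": 0,"az": 0,"gripper": 30},
    {"tx": -21.1,"ty": 11.5,"tz": 0,"ax": 0,"ay": 0,"az": 0,"gripper": 30},
    {"tx": -21.1,"ty": 11.5,"tz": 0,"ax": 0,"ay": 0,"az": 0,"gripper": 30},
    {"tx": -21.1,"ty": 11.5,"tz": 0,"ax": 0,"ay": 0,"az": 0,"gripper": 30},
    {"tx": 0,"ty": 0,"tz": 0,"ax": 0,"ay": 0,"az": 0,"gripper": 30},
    {"tx": 0,"ty": 0,"tz": 0,"ax": 0,"ay": 0,"az": 0,"gripper": 30},
  ],
)

```text
t: 19.87
tcp_pos: [0.6172, 0.0045, 0.0815]
tcp_rot: [0.664, 0.748, -0.0, -0.0]
force: [-0.7, 0.4, -0.5]
opening: 0.448
gripper_force: 60.3
```

```bash
python3 - <<'E'
from h import *
o=r.get_obs();print(o["t"],o["tcp_pos"],yaw(o),o["force"],o["gripper_force"])
c,w=wrist("striker weight stand","w9")
E
```

```text
19.8667 [0.61717703 0.00445078 0.08148605] 6.853651046648259 [-0.70789908  0.43392195 -0.49198855] 60.260170698165894
striker 0.73 7663 ztop 0.1239 med [0.6172 0.0061 0.1231] rectc [617.4   3.5] [38.6 41.6] 6.0
weight 0.7 62151 ztop 0.0515 med [0.5486 0.0518 0.0584] rectc [595.1  35.5] [102.6 229.2] 6.7
stand 0.96 3113 ztop 0.0957 med [0.6071 0.0941 0.0944] rectc [607.1  94.8] [17.1 17.3] 17.9
```

View pics/w9.png

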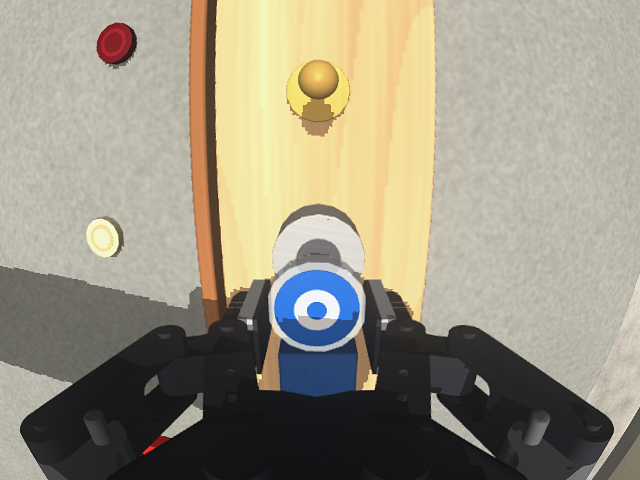

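play_rows(
  rows=[
    {"tx": 1.3,"ty": 0.5,"tz": 14,"ax": 0,"ay": 0,"az": 0,"gripper": 30},
    {"tx": 0,"ty": 0,"tz": 12,"ax": 0,"ay": 0,"az": 0,"gripper": 30},
    {"tx": 0,"ty": 0,"tz": 8,"ax": 0,"ay": 0,"az": 0,"gripper": 30},
    {"tx": 0,"ty": 0,"tz": 4,"ax": 0,"ay": 0,"az": 0,"gripper": 30},
    {"tx": 0,"ty": 0,"tz": 0,"ax": 0,"ay": 0,"az": 0,"gripper": 30},
    {"tx": 0,"ty": 0,"tz": 0,"ax": 0,"ay": 0,"az": 0,"gripper": 30},
    {"tx": 0,"ty": 0,"tz": 0,"ax": 0,"ay": 0,"az": 0,"gripper": 30},
  ],
)

```text
t: 20.65
tcp_pos: [0.6178, 0.0066, 0.0439]
tcp_rot: [0.663, 0.749, 0.0, 0.0]
force: [-0.4, 0.6, -0.2]
opening: 0.448
gripper_force: 60.3
```

```bash
cat >> h.py <<'E'
def circ(c,w,n,zc,tol,box):
    """centre of disc of pixels near height zc inside box (mm) via circle fit of the hull"""
    p=w.reshape(-1,3)*1000;x0,x1,y0,y1=box
    q=p[(abs(p[:,2]-zc)<tol)&(p[:,0]>x0)&(p[:,0]<x1)&(p[:,1]>y0)&(p[:,1]<y1)]
    print(n,len(q),np.round(cv2.minEnclosingCircle(q[:,:2].astype(np.float32))[0],1),round(cv2.minEnclosingCircle(q[:,:2].astype(np.float32))[1],1),q.min(0).round(1),q.max(0).round(1))
E
python3 - <<'E'
from h import *
o=r.get_obs();print(o["t"],o["tcp_pos"],yaw(o),o["force"],o["gripper_force"])
c,w=wrist("striker weight")
E
```

```text
20.65 [0.61777828 0.00662971 0.04393002] 6.965116446599364 [-0.37926892  0.64197724 -0.15716374] 60.263532400131226
striker 0.6 7832 ztop 0.0863 med [0.6177 0.0084 0.0855] rectc [618.    5.8] [38.6 41.3] 6.5
weight 0.79 3043 ztop 0.0694 med [0.6152 0.024  0.0687] rectc [616.4  20.7] [46.3 19.7] 5.2
```

play_rows(
  rows=[
    {"tx": -0.4,"ty": 0,"tz": 3,"ax": 0,"ay": 0,"az": 0,"gripper": 30},
    {"tx": 0,"ty": 0,"tz": 1.5,"ax": 0,"ay": 0,"az": 0,"gripper": 30},
    {"tx": 0,"ty": 0,"tz": 0,"ax": 0,"ay": 0,"az": 0,"gripper": 30},
    {"tx": 0,"ty": 0,"tz": 0,"ax": 0,"ay": 0,"az": 0,"gripper": 30},
    {"tx": 0,"ty": 0,"tz": 0,"ax": 0,"ay": 0,"az": 0,"gripper": 30},
  ],
)

```text
t: 21.22
tcp_pos: [0.6174, 0.0063, 0.0391]
tcp_rot: [0.663, 0.749, -0.0, -0.0]
force: [-0.3, -0.3, -0.1]
opening: 0.449
gripper_force: 60.3
```

```bash
python3 - <<'E'
from h import *
o=r.get_obs();print(o["t"],o["tcp_pos"],yaw(o),o["force"],o["gripper_force"])
c,w=wrist("striker weight")
E
```

```text
21.2167 [0.61742879 0.00628395 0.03907198] 6.963199532919983 [-0.290348   -0.31226793 -0.06405156] 60.263439416885376
striker 0.89 7636 ztop 0.0815 med [0.6173 0.008  0.0807] rectc [617.5   5.4] [38.3 41.5] 5.4
weight 0.56 2930 ztop 0.0693 med [0.6157 0.0247 0.0687] rectc [615.9  21.7] [45.2 17.8] 7.7
```

play_rows(
  rows=[
    {"tx": 0,"ty": 0.3,"tz": 1.2,"ax": 0,"ay": 0,"az": 0,"gripper": 30},
    {"tx": 0,"ty": 0,"tz": 0.2,"ax": 0,"ay": 0,"az": 0,"gripper": 30},
    {"tx": 0,"ty": 0,"tz": 0,"ax": 0,"ay": 0,"az": 0,"gripper": 30},
    {"tx": 0,"ty": 0,"tz": 0,"ax": 0,"ay": 0,"az": 0,"gripper": 60},
    {"tx": 0,"ty": 0,"tz": 0,"ax": 0,"ay": 0,"az": 0,"gripper": 60},
    {"tx": 0,"ty": 0,"tz": 0,"ax": 0,"ay": 0,"az": 0,"gripper": 60},
    {"tx": 0,"ty": 0,"tz": 0,"ax": 0,"ay": 0,"az": 0,"gripper": 60},
    {"tx": 0,"ty": 0,"tz": -10,"ax": 0,"ay": 0,"az": 0,"gripper": 60},
    {"tx": 0,"ty": 0,"tz": -20,"ax": 0,"ay": 0,"az": 0,"gripper": 60},
    {"tx": 0,"ty": 0,"tz": -25,"ax": 0,"ay": 0,"az": 0,"gripper": 60},
    {"tx": 0,"ty": 0,"tz": -25,"ax": 0,"ay": 0,"az": 0,"gripper": 60},
    {"tx": 0,"ty": 0,"tz": 0,"ax": 0,"ay": 0,"az": 0,"gripper": 60},
    {"tx": 0,"ty": 0,"tz": 0,"ax": 0,"ay": 0,"az": 0,"gripper": 60},
  ],
)

```text
t: 22.45
tcp_pos: [0.6195, 0.0061, 0.1208]
tcp_rot: [0.663, 0.749, 0.001, 0.002]
force: [-0.1, 0.1, -0.5]
opening: 0.703
gripper_force: 0.0
```

```bash
python3 - <<'E'
from h import *
o=r.get_obs();print(o["t"],o["tcp_pos"],yaw(o),o["force"],o["gripper_force"])
c,w=wrist("striker weight stand maroon_coin")
circ(c,w,"striker",79.5,2,(585,650,-25,36));circ(c,w,"weight",69.3,2,(585,650,-25,36))
E
```

```text
22.45 [0.61949088 0.00608289 0.12081951] 6.967498437100308 [-0.14897284  0.09106205 -0.48832231] 0.0
striker 0.75 3477 ztop 0.0801 med [0.6178 0.0069 0.0793] rectc [618.    5.9] [39.6 40.2] 6.1
weight 0.92 1481 ztop 0.0696 med [0.6177 0.019  0.0688] rectc [617.6   7.4] [49.3 45.8] 10.9
stand 0.62 2260 ztop 0.0956 med [0.6072 0.0942 0.0944] rectc [607.3  94.7] [16.9 17. ] 52.0
maroon_coin 0.67 1089 ztop 0.0089 med [0.4549 0.1281 0.0079] rectc [454.  128.3] [31.3 31. ] 12.7
striker 3262 [617.8   5.5] 20.7 [598.  -14.3  77.5] [637.9  25.9  81.4]
weight 1142 [618.1   5.5] 25.1 [593.4 -19.5  67.3] [642.8  30.4  71.2]
```

play_rows(
  rows=[
    {"tx": 17.7,"ty": -18.5,"tz": 0,"ax": 0,"ay": 0,"az": 0,"gripper": 52},
    {"tx": 17.7,"ty": -18.5,"tz": 0,"ax": 0,"ay": 0,"az": 0,"gripper": 52},
    {"tx": 17.7,"ty": -18.5,"tz": 0,"ax": 0,"ay": 0,"az": 0,"gripper": 52},
    {"tx": 17.7,"ty": -18.5,"tz": 0,"ax": 0,"ay": 0,"az": 0,"gripper": 52},
    {"tx": 17.7,"ty": -18.5,"tz": 5,"ax": 0,"ay": 0,"az": 0,"gripper": 52},
    {"tx": 17.7,"ty": -18.5,"tz": 15,"ax": 0,"ay": 0,"az": 0,"gripper": 52},
    {"tx": 17.7,"ty": -18.5,"tz": 20,"ax": 0,"ay": 0,"az": 0,"gripper": 52},
    {"tx": 17.7,"ty": -18.5,"tz": 20,"ax": 0,"ay": 0,"az": 0,"gripper": 52},
    {"tx": 0,"ty": 0,"tz": 20,"ax": 0,"ay": 0,"az": 0,"gripper": 52},
    {"tx": 0,"ty": 0,"tz": 20,"ax": 0,"ay": 0,"az": 0,"gripper": 52},
    {"tx": 0,"ty": 0,"tz": 15,"ax": 0,"ay": 0,"az": 0,"gripper": 52},
    {"tx": 0,"ty": 0,"tz": 0,"ax": 0,"ay": 0,"az": 0,"gripper": 52},
    {"tx": 0,"ty": 0,"tz": 0,"ax": 0,"ay": 0,"az": 0,"gripper": 52},
    {"tx": 0,"ty": 0,"tz": 0,"ax": 0,"ay": 0,"az": 0,"gripper": 52},
  ],
)

```text
t: 23.87
tcp_pos: [0.4542, 0.1289, 0.0032]
tcp_rot: [0.663, 0.749, 0.0, 0.0]
force: [-0.8, 0.5, 1.1]
opening: 0.607
gripper_force: 0.0
```

```bash
python3 - <<'E'
from h import *
o=r.get_obs();print(o["t"],o["tcp_pos"],yaw(o),o["force"],o["gripper_force"])
c,w=wrist("maroon_coin")
tips()
E
```

```text
23.8667 [0.45415395 0.12892292 0.00319258] 6.958912038846643 [-0.8063724   0.45907974  1.06187877] 0.0
maroon_coin 0.73 35379 ztop 0.0581 med [0.5309 0.1665 0.0584] rectc [538.2 130.7] [ 78.7 137.6] 36.2
tip -1 z [-38.8 -35.5 -33.2] xyz [  1.7 -25.9 -36.9] x -12.4 9.9
tip 1 z [-38.9 -35.6 -33.8] xyz [  1.6  26.2 -37.1] x -11.6 10.0
24.0167 [0.45480885 0.12895972 0.00390914] 0.6082194294858576
```

play_rows(
  rows=[
    {"tx": -0.4,"ty": 0,"tz": 15,"ax": 0,"ay": 0,"az": 0,"gripper": 52},
    {"tx": 0,"ty": 0,"tz": 10,"ax": 0,"ay": 0,"az": 0,"gripper": 52},
    {"tx": 0,"ty": 0,"tz": 5,"ax": 0,"ay": 0,"az": 0,"gripper": 52},
    {"tx": 0,"ty": 0,"tz": 3,"ax": 0,"ay": 0,"az": 0,"gripper": 52},
    {"tx": 0,"ty": 0,"tz": 0,"ax": 0,"ay": 0,"az": 0,"gripper": 52},
    {"tx": 0,"ty": 0,"tz": 0,"ax": 0,"ay": 0,"az": 0,"gripper": 52},
    {"tx": 0,"ty": 0,"tz": 0,"ax": 0,"ay": 0,"az": 0,"gripper": 52},
  ],
)

```text
t: 24.6
tcp_pos: [0.4542, 0.1286, -0.0299]
tcp_rot: [0.663, 0.749, 0.0, 0.0]
force: [1.5, 0.9, -0.1]
opening: 0.608
gripper_force: 0.0
```

```bash
python3 - <<'E'
from h import *
o=r.get_obs();print(o["t"],o["tcp_pos"],yaw(o),o["force"],o["gripper_force"])
c,w=wrist("maroon_coin")
circ(c,w,"coin",8,2,(430,478,105,152))
E
```

```text
24.6 [ 0.4541761   0.12859443 -0.02985286] 6.966855481948015 [ 1.53265836  0.92514843 -0.11394956] 0.0
maroon_coin 0.72 4564 ztop 0.0087 med [0.4532 0.1308 0.0079] rectc [453.3 129.5] [31.  31.4] 29.1
coin 4285 [448.4 125.5] 21.8 [430.  112.7   6. ] [468.9 145.2  10. ]
```

play_rows(
  rows=[
    {"tx": 0.5,"ty": 0,"tz": 2,"ax": 0,"ay": 0,"az": 0,"gripper": 52},
    {"tx": 0,"ty": 0,"tz": 0,"ax": 0,"ay": 0,"az": 0,"gripper": 52},
    {"tx": 0,"ty": 0,"tz": 0,"ax": 0,"ay": 0,"az": 0,"gripper": 22},
    {"tx": 0,"ty": 0,"tz": 0,"ax": 0,"ay": 0,"az": 0,"gripper": 22},
    {"tx": 0,"ty": 0,"tz": 0,"ax": 0,"ay": 0,"az": 0,"gripper": 22},
    {"tx": 0,"ty": 0,"tz": 0,"ax": 0,"ay": 0,"az": 0,"gripper": 22},
    {"tx": 0,"ty": 0,"tz": 0,"ax": 0,"ay": 0,"az": 0,"gripper": 22},
  ],
)

```text
t: 25.28
tcp_pos: [0.4544, 0.1291, -0.0315]
tcp_rot: [0.663, 0.749, 0.0, 0.0]
force: [-0.9, -0.8, 5.5]
opening: 0.344
gripper_force: 60.4
```

play_rows(
  rows=[
    {"tx": 0,"ty": 0,"tz": -8,"ax": 0,"ay": 0,"az": 0,"gripper": 22},
    {"tx": 0,"ty": 0,"tz": -20,"ax": 0,"ay": 0,"az": 0,"gripper": 22},
    {"tx": 0,"ty": 0,"tz": -25,"ax": 0,"ay": 0,"az": 0,"gripper": 22},
    {"tx": 0,"ty": 0,"tz": -25,"ax": 0,"ay": 0,"az": 0,"gripper": 22},
    {"tx": 0,"ty": 0,"tz": -25,"ax": 0,"ay": 0,"az": 0,"gripper": 22},
    {"tx": -23.2,"ty": 14.7,"tz": -20,"ax": 0,"ay": 0,"az": 0,"gripper": 22},
    {"tx": -23.2,"ty": 14.7,"tz": 0,"ax": 0,"ay": 0,"az": 0,"gripper": 22},
    {"tx": -23.2,"ty": 14.7,"tz": 0,"ax": 0,"ay": 0,"az": 0,"gripper": 22},
    {"tx": -23.2,"ty": 14.7,"tz": 0,"ax": 0,"ay": 0,"az": 0,"gripper": 22},
    {"tx": -23.2,"ty": 14.7,"tz": 0,"ax": 0,"ay": 0,"az": 0,"gripper": 22},
    {"tx": -23.2,"ty": 14.7,"tz": 0,"ax": 0,"ay": 0,"az": 0,"gripper": 22},
    {"tx": -23.2,"ty": 14.7,"tz": 0,"ax": 0,"ay": 0,"az": 0,"gripper": 22},
    {"tx": -23.2,"ty": 14.7,"tz": 0,"ax": 0,"ay": 0,"az": 0,"gripper": 22},
    {"tx": -23.2,"ty": 14.7,"tz": 0,"ax": 0,"ay": 0,"az": 0,"gripper": 22},
    {"tx": -23.4,"ty": 14.7,"tz": 0,"ax": 0,"ay": 0,"az": 0,"gripper": 22},
    {"tx": 0,"ty": 0,"tz": 10,"ax": 0,"ay": 0,"az": 0,"gripper": 22},
    {"tx": 0,"ty": 0,"tz": 10,"ax": 0,"ay": 0,"az": 0,"gripper": 22},
    {"tx": 0,"ty": 0,"tz": 0,"ax": 0,"ay": 0,"az": 0,"gripper": 22},
    {"tx": 0,"ty": 0,"tz": 0,"ax": 0,"ay": 0,"az": 0,"gripper": 22},
    {"tx": 0,"ty": 0,"tz": 0,"ax": 0,"ay": 0,"az": 0,"gripper": 22},
  ],
)

```text
t: 26.95
tcp_pos: [0.6268, -0.0824, 0.0702]
tcp_rot: [0.662, 0.749, -0.0, -0.001]
force: [0.9, -0.1, 0.2]
opening: 0.334
gripper_force: 59.3
```

```bash
python3 - <<'E'
from h import *
o=r.get_obs();print(o["t"],o["tcp_pos"],yaw(o),o["force"],o["gripper_force"])
c,w=wrist("maroon_coin plinth striker weight","w10")
E
```

```text
26.95 [ 0.6267676  -0.08241585  0.07024823] 7.028739189029858 [ 0.91311754 -0.0584197   0.21694109] 59.290342926979065
maroon_coin 0.9 4580 ztop 0.1103 med [ 0.6266 -0.0806  0.1096] rectc [627.  -82.2] [29.4 32.1] 9.0
plinth 0.83 5572 ztop 0.0616 med [ 0.6271 -0.0715  0.0608] rectc [627.7 -75. ] [50.2 33. ] 7.3
striker 0.86 6367 ztop 0.0802 med [0.618  0.005  0.0793] rectc [617.8   5.4] [39.9 39.6] 7.3
weight 0.77 2317 ztop 0.0699 med [ 0.6186 -0.004   0.0689] rectc [617.9   5.2] [49.  49.3] 6.9
```

View pics/w10.png

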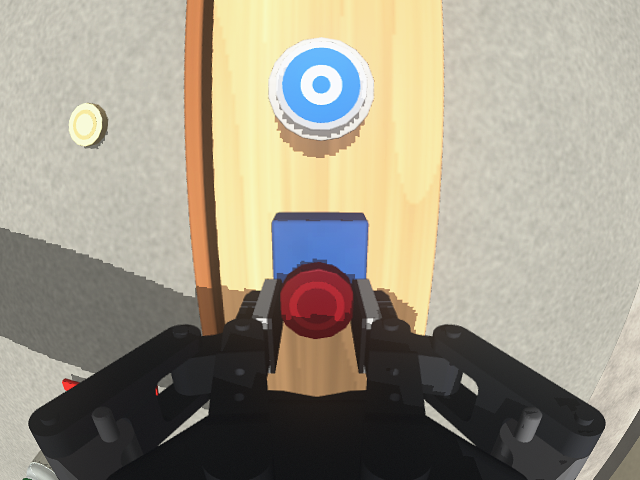

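The striker at (321,85) is centred on the weight. The maroon coin at (317,301) is held level above the plinth.

play_rows(
  rows=[
    {"tx": -1.8,"ty": 1.4,"tz": 12,"ax": 0,"ay": 0,"az": 0,"gripper": 22},
    {"tx": 0,"ty": 0,"tz": 12,"ax": 0,"ay": 0,"az": 0,"gripper": 22},
    {"tx": 0,"ty": 0,"tz": 8,"ax": 0,"ay": 0,"az": 0,"gripper": 22},
    {"tx": 0,"ty": 0,"tz": 2,"ax": 0,"ay": 0,"az": 0,"gripper": 22},
    {"tx": 0,"ty": 0,"tz": 0,"ax": 0,"ay": 0,"az": 0,"gripper": 22},
    {"tx": 0,"ty": 0,"tz": 0,"ax": 0,"ay": 0,"az": 0,"gripper": 22},
    {"tx": 0,"ty": 0,"tz": 0,"ax": 0,"ay": 0,"az": 0,"gripper": 22},
  ],
)

```text
t: 27.78
tcp_pos: [0.6297, -0.0854, 0.037]
tcp_rot: [0.663, 0.749, 0.0, 0.0]
force: [0.2, -0.4, -0.4]
opening: 0.337
gripper_force: 59.3
```

```bash
python3 - <<'E'
from h import *
o=r.get_obs();print(o["t"],o["tcp_pos"],yaw(o),o["force"],o["gripper_force"])
c,w=wrist("maroon_coin plinth")
E
```

```text
27.7833 [ 0.629694   -0.08536431  0.03701615] 6.964766641334651 [ 0.17645649 -0.39915509 -0.40915088] 59.29075062274933
maroon_coin 0.72 4607 ztop 0.0771 med [ 0.6295 -0.0835  0.0763] rectc [629.8 -85.2] [29.3 32.1] 8.8
plinth 0.83 6008 ztop 0.0615 med [ 0.6257 -0.0675  0.0608] rectc [628.5 -83.3] [50.2 50.1] 6.8
```

play_rows(
  rows=[
    {"tx": 1.4,"ty": -1,"tz": 3,"ax": 0,"ay": 0,"az": 0,"gripper": 22},
    {"tx": 0,"ty": 0,"tz": 1.5,"ax": 0,"ay": 0,"az": 0,"gripper": 22},
    {"tx": 0,"ty": 0,"tz": 0,"ax": 0,"ay": 0,"az": 0,"gripper": 22},
    {"tx": 0,"ty": 0,"tz": 0,"ax": 0,"ay": 0,"az": 0,"gripper": 22},
    {"tx": 0,"ty": 0,"tz": 0,"ax": 0,"ay": 0,"az": 0,"gripper": 22},
  ],
)

```text
t: 28.35
tcp_pos: [0.6282, -0.0839, 0.0322]
tcp_rot: [0.663, 0.749, -0.0, -0.0]
force: [-0.2, 0.4, -0.4]
opening: 0.342
gripper_force: 59.3
```

```bash
python3 - <<'E'
from h import *
o=r.get_obs();print(o["t"],o["tcp_pos"],yaw(o),o["force"],o["gripper_force"])
c,w=wrist("maroon_coin plinth")
E
```

```text
28.35 [ 0.62816413 -0.08394254  0.03219111] 6.96665807604171 [-0.20047451  0.38432952 -0.41260821] 59.29027318954468
maroon_coin 0.72 4627 ztop 0.0723 med [ 0.6281 -0.0821  0.0715] rectc [628.2 -83.9] [29.4 32.3] 6.0
plinth 0.88 6167 ztop 0.0615 med [ 0.6271 -0.067   0.0607] rectc [628.5 -83.5] [50.1 50.2] 6.7
```

play_rows(
  rows=[
    {"tx": 0,"ty": 0.3,"tz": 1.2,"ax": 0,"ay": 0,"az": 0,"gripper": 22},
    {"tx": 0,"ty": 0,"tz": 0.2,"ax": 0,"ay": 0,"az": 0,"gripper": 22},
    {"tx": 0,"ty": 0,"tz": 0,"ax": 0,"ay": 0,"az": 0,"gripper": 22},
    {"tx": 0,"ty": 0,"tz": 0,"ax": 0,"ay": 0,"az": 0,"gripper": 52},
    {"tx": 0,"ty": 0,"tz": 0,"ax": 0,"ay": 0,"az": 0,"gripper": 52},
    {"tx": 0,"ty": 0,"tz": 0,"ax": 0,"ay": 0,"az": 0,"gripper": 52},
    {"tx": 0,"ty": 0,"tz": 0,"ax": 0,"ay": 0,"az": 0,"gripper": 52},
    {"tx": 0,"ty": 0,"tz": -10,"ax": 0,"ay": 0,"az": 0,"gripper": 52},
    {"tx": 0,"ty": 0,"tz": -20,"ax": 0,"ay": 0,"az": 0,"gripper": 52},
    {"tx": 0,"ty": 0,"tz": -25,"ax": 0,"ay": 0,"az": 0,"gripper": 52},
    {"tx": 0,"ty": 0,"tz": -25,"ax": 0,"ay": 0,"az": 0,"gripper": 52},
    {"tx": 0,"ty": 0,"tz": 0,"ax": 0,"ay": 0,"az": 0,"gripper": 52},
    {"tx": 0,"ty": 0,"tz": 0,"ax": 0,"ay": 0,"az": 0,"gripper": 52},
  ],
)

```text
t: 29.58
tcp_pos: [0.6302, -0.0844, 0.114]
tcp_rot: [0.663, 0.749, 0.001, 0.003]
force: [-0.2, 0.0, -0.8]
opening: 0.608
gripper_force: 0.0
```

```bash
python3 - <<'E'
from h import *
o=r.get_obs();print(o["t"],o["tcp_pos"],yaw(o),o["force"],o["gripper_force"])
c,w=wrist("maroon_coin plinth cream_coin striker weight")
E
```

```text
29.5833 [ 0.63024197 -0.08439901  0.11403223] 6.970767837649916 [-0.19425764  0.00431589 -0.8110177 ] 0.0
maroon_coin 0.74 2034 ztop 0.0708 med [ 0.6283 -0.0829  0.0699] rectc [628.3 -83.8] [31.1 30.1] 84.4
plinth 0.55 4116 ztop 0.0616 med [ 0.6278 -0.076   0.0608] rectc [628.6 -83.2] [50.3 49.5] 6.6
cream_coin 0.75 1109 ztop 0.0088 med [ 0.4535 -0.0204  0.0079] rectc [451.8 -20.8] [31.1 31.5] 89.9
striker 0.98 4011 ztop 0.0802 med [0.618  0.0051 0.0792] rectc [617.6   5.5] [39.9 39.4] 6.5
weight 0.76 1437 ztop 0.0698 med [ 0.6202 -0.0028  0.0688] rectc [618.2   5.1] [48.7 48.5] 7.1
```

play_rows(
  rows=[
    {"tx": 10.5,"ty": -21,"tz": 0,"ax": 0,"ay": 0,"az": 0,"gripper": 52},
    {"tx": 10.5,"ty": -21,"tz": 0,"ax": 0,"ay": 0,"az": 0,"gripper": 52},
    {"tx": 10.5,"ty": -21,"tz": 0,"ax": 0,"ay": 0,"az": 0,"gripper": 52},
    {"tx": 10.5,"ty": -21,"tz": 0,"ax": 0,"ay": 0,"az": 0,"gripper": 52},
    {"tx": 10.5,"ty": -21,"tz": 5,"ax": 0,"ay": 0,"az": 0,"gripper": 52},
    {"tx": 10.5,"ty": -21,"tz": 10,"ax": 0,"ay": 0,"az": 0,"gripper": 52},
    {"tx": 10.5,"ty": -21,"tz": 20,"ax": 0,"ay": 0,"az": 0,"gripper": 52},
    {"tx": 10.5,"ty": -21,"tz": 20,"ax": 0,"ay": 0,"az": 0,"gripper": 52},
    {"tx": 0,"ty": 0,"tz": 20,"ax": 0,"ay": 0,"az": 0,"gripper": 52},
    {"tx": 0,"ty": 0,"tz": 20,"ax": 0,"ay": 0,"az": 0,"gripper": 52},
    {"tx": 0,"ty": 0,"tz": 20,"ax": 0,"ay": 0,"az": 0,"gripper": 52},
    {"tx": 0,"ty": 0,"tz": 15,"ax": 0,"ay": 0,"az": 0,"gripper": 52},
    {"tx": 0,"ty": 0,"tz": 6,"ax": 0,"ay": 0,"az": 0,"gripper": 52},
    {"tx": 0,"ty": 0,"tz": 2,"ax": 0,"ay": 0,"az": 0,"gripper": 52},
    {"tx": 0,"ty": 0,"tz": 0,"ax": 0,"ay": 0,"az": 0,"gripper": 52},
    {"tx": 0,"ty": 0,"tz": 0,"ax": 0,"ay": 0,"az": 0,"gripper": 52},
  ],
)

```text
t: 31.22
tcp_pos: [0.4523, -0.0211, -0.0265]
tcp_rot: [0.663, 0.749, 0.0, 0.001]
force: [-0.4, 0.0, 1.1]
opening: 0.613
gripper_force: 0.0
```

```bash
python3 - <<'E'
from h import *
o=r.get_obs();print(o["t"],o["tcp_pos"],yaw(o),o["force"],o["gripper_force"])
c,w=wrist("cream_coin")
E
```

```text
31.2167 [ 0.45227102 -0.0211014  -0.02649783] 6.966894247060088 [-0.43804622  0.01611035  1.1100179 ] 0.0
cream_coin 0.87 4435 ztop 0.0087 med [ 0.4511 -0.0187  0.0079] rectc [451.1 -20. ] [31.5 31.3] 36.2
```

play_rows(
  rows=[
    {"tx": 0.4,"ty": -0.7,"tz": 3,"ax": 0,"ay": 0,"az": 0,"gripper": 52},
    {"tx": 0,"ty": 0,"tz": 2,"ax": 0,"ay": 0,"az": 0,"gripper": 52},
    {"tx": 0,"ty": 0,"tz": 0,"ax": 0,"ay": 0,"az": 0,"gripper": 52},
    {"tx": 0,"ty": 0,"tz": 0,"ax": 0,"ay": 0,"az": 0,"gripper": 22},
    {"tx": 0,"ty": 0,"tz": 0,"ax": 0,"ay": 0,"az": 0,"gripper": 22},
    {"tx": 0,"ty": 0,"tz": 0,"ax": 0,"ay": 0,"az": 0,"gripper": 22},
    {"tx": 0,"ty": 0,"tz": 0,"ax": 0,"ay": 0,"az": 0,"gripper": 22},
    {"tx": 0,"ty": 0,"tz": 0,"ax": 0,"ay": 0,"az": 0,"gripper": 22},
  ],
)

```text
t: 31.98
tcp_pos: [0.4515, -0.0208, -0.0315]
tcp_rot: [0.663, 0.749, 0.0, 0.001]
force: [-0.2, 0.6, 4.7]
opening: 0.34
gripper_force: 60.9
```

play_rows(
  rows=[
    {"tx": 0,"ty": 0,"tz": -8,"ax": 0,"ay": 0,"az": 0,"gripper": 22},
    {"tx": 0,"ty": 0,"tz": -20,"ax": 0,"ay": 0,"az": 0,"gripper": 22},
    {"tx": 0,"ty": 0,"tz": -25,"ax": 0,"ay": 0,"az": 0,"gripper": 22},
    {"tx": 0,"ty": 0,"tz": -25,"ax": 0,"ay": 0,"az": 0,"gripper": 22},
    {"tx": 0,"ty": 0,"tz": -25,"ax": 0,"ay": 0,"az": 0,"gripper": 22},
    {"tx": 18.7,"ty": 21.1,"tz": -22,"ax": 0,"ay": 0,"az": 0,"gripper": 22},
    {"tx": 18.7,"ty": 21.1,"tz": 0,"ax": 0,"ay": 0,"az": 0,"gripper": 22},
    {"tx": 18.7,"ty": 21.1,"tz": 0,"ax": 0,"ay": 0,"az": 0,"gripper": 22},
    {"tx": 18.7,"ty": 21.1,"tz": 0,"ax": 0,"ay": 0,"az": 0,"gripper": 22},
    {"tx": 18.7,"ty": 21.1,"tz": 0,"ax": 0,"ay": 0,"az": 0,"gripper": 22},
    {"tx": 18.7,"ty": 21.1,"tz": 0,"ax": 0,"ay": 0,"az": 0,"gripper": 22},
    {"tx": 18.7,"ty": 21.1,"tz": 0,"ax": 0,"ay": 0,"az": 0,"gripper": 22},
    {"tx": 18.7,"ty": 21.1,"tz": 0,"ax": 0,"ay": 0,"az": 0,"gripper": 22},
    {"tx": 0,"ty": 0,"tz": 0,"ax": 0,"ay": 0,"az": 0,"gripper": 22},
    {"tx": 0,"ty": 0,"tz": 0,"ax": 0,"ay": 0,"az": 0,"gripper": 22},
    {"tx": 0,"ty": 0,"tz": 0,"ax": 0,"ay": 0,"az": 0,"gripper": 22},
  ],
)

```text
t: 33.32
tcp_pos: [0.5993, 0.1481, 0.0923]
tcp_rot: [0.663, 0.749, -0.001, -0.0]
force: [-0.4, -0.2, 0.2]
opening: 0.34
gripper_force: 59.4
```

```bash
python3 - <<'E'
from h import *
o=r.get_obs();print(o["t"],o["tcp_pos"],yaw(o),o["force"],o["gripper_force"])
c,w=wrist("cream_coin stand")
m=R.from_quat(o["tcp_rot"]).as_matrix();t=(w-o["tcp_pos"])@m*1000
q=t[(t[...,2]<-45)&(abs(t[...,1])<90)]
for a in range(-60,70,10):
    s=q[(q[:,0]>=a)&(q[:,0]<a+10)]
    if len(s)>20:print(a,len(s),"zmax",np.percentile(s[:,2],99).round(1),"y",s[:,1].min().round(),s[:,1].max().round())
E
```

```text
33.3167 [0.59926078 0.14807695 0.09228272] 6.987393107165619 [-0.36309585 -0.16651122  0.2426646 ] 59.4036465883255
cream_coin 0.93 4596 ztop 0.1324 med [0.5992 0.1503 0.1316] rectc [599.4 148.5] [29.3 32.1] 8.2
stand 0.73 862 ztop 0.0963 med [0.6066 0.0977 0.0944] rectc [605.2 111.9] [16.2 46.9] 6.2
-20 1466 zmax -50.8 y -47.0 50.0
-10 6706 zmax -49.5 y -63.0 64.0
0 29923 zmax -48.7 y -67.0 66.0
10 30002 zmax -73.9 y -66.0 66.0
```

play_rows(
  rows=[
    {"tx": 0,"ty": 0.2,"tz": 18,"ax": 0,"ay": 0,"az": 0,"gripper": 22},
    {"tx": 0,"ty": 0,"tz": 18,"ax": 0,"ay": 0,"az": 0,"gripper": 22},
    {"tx": 0,"ty": 0,"tz": 18,"ax": 0,"ay": 0,"az": 0,"gripper": 22},
    {"tx": 0,"ty": 0,"tz": 14,"ax": 0,"ay": 0,"az": 0,"gripper": 22},
    {"tx": 0,"ty": 0,"tz": 8,"ax": 0,"ay": 0,"az": 0,"gripper": 22},
    {"tx": 0,"ty": 0,"tz": 0,"ax": 0,"ay": 0,"az": 0,"gripper": 22},
    {"tx": 0,"ty": 0,"tz": 0,"ax": 0,"ay": 0,"az": 0,"gripper": 22},
    {"tx": 0,"ty": 0,"tz": 0,"ax": 0,"ay": 0,"az": 0,"gripper": 22},
  ],
)

```text
t: 34.13
tcp_pos: [0.6013, 0.1484, 0.018]
tcp_rot: [0.663, 0.749, 0.001, 0.001]
force: [0.5, 1.0, -0.7]
opening: 0.341
gripper_force: 59.4
```

```bash
python3 - <<'E'
from h import *
o=r.get_obs();print(o["t"],o["tcp_pos"],yaw(o),o["force"],o["gripper_force"])
c,w=wrist("cream_coin")
E
```

```text
34.1333 [0.60134454 0.1483617  0.01801685] 6.955476873366584 [ 0.54438731  0.99206858 -0.66089523] 59.40632522106171
cream_coin 0.79 4626 ztop 0.0581 med [0.6011 0.1505 0.0573] rectc [601.3 148.8] [29.4 32. ] 5.0
```

play_rows(
  rows=[
    {"tx": -0.2,"ty": -0.4,"tz": 5,"ax": 0,"ay": 0,"az": 0,"gripper": 22},
    {"tx": 0,"ty": 0,"tz": 2,"ax": 0,"ay": 0,"az": 0,"gripper": 22},
    {"tx": 0,"ty": 0,"tz": 0,"ax": 0,"ay": 0,"az": 0,"gripper": 22},
    {"tx": 0,"ty": 0,"tz": 0,"ax": 0,"ay": 0,"az": 0,"gripper": 22},
    {"tx": 0,"ty": 0,"tz": 0,"ax": 0,"ay": 0,"az": 0,"gripper": 22},
  ],
)

```text
t: 34.65
tcp_pos: [0.6, 0.1482, 0.0098]
tcp_rot: [0.663, 0.749, -0.0, -0.0]
force: [-0.6, -0.2, 0.0]
opening: 0.34
gripper_force: 59.4
```

```bash
python3 - <<'E'
from h import *
o=r.get_obs();print(o["t"],o["tcp_pos"],yaw(o),o["force"],o["gripper_force"])
c,w=wrist("cream_coin")
E
```

```text
34.65 [0.599992   0.14817383 0.00978086] 6.969565163990612 [-0.64430661 -0.18450483  0.01467236] 59.4062340259552
cream_coin 0.58 4525 ztop 0.0499 med [0.5998 0.1504 0.0491] rectc [600.2 149.1] [29.5 31.2] 10.8
```

Only about 1 mm remains. I'll lower, release and retreat upward.

play_rows(
  rows=[
    {"tx": 0,"ty": 0.4,"tz": 1,"ax": 0,"ay": 0,"az": 0,"gripper": 22},
    {"tx": 0,"ty": 0,"tz": 0.2,"ax": 0,"ay": 0,"az": 0,"gripper": 22},
    {"tx": 0,"ty": 0,"tz": 0,"ax": 0,"ay": 0,"az": 0,"gripper": 22},
    {"tx": 0,"ty": 0,"tz": 0,"ax": 0,"ay": 0,"az": 0,"gripper": 52},
    {"tx": 0,"ty": 0,"tz": 0,"ax": 0,"ay": 0,"az": 0,"gripper": 52},
    {"tx": 0,"ty": 0,"tz": 0,"ax": 0,"ay": 0,"az": 0,"gripper": 52},
    {"tx": 0,"ty": 0,"tz": 0,"ax": 0,"ay": 0,"az": 0,"gripper": 52},
    {"tx": 0,"ty": 0,"tz": -10,"ax": 0,"ay": 0,"az": 0,"gripper": 52},
    {"tx": 0,"ty": 0,"tz": -20,"ax": 0,"ay": 0,"az": 0,"gripper": 52},
    {"tx": 0,"ty": 0,"tz": -30,"ax": 0,"ay": 0,"az": 0,"gripper": 52},
    {"tx": 0,"ty": 0,"tz": -30,"ax": 0,"ay": 0,"az": 0,"gripper": 52},
    {"tx": 0,"ty": 0,"tz": -30,"ax": 0,"ay": 0,"az": 0,"gripper": 52},
    {"tx": -35,"ty": -20,"tz": -30,"ax": 0,"ay": 0,"az": 0,"gripper": 52},
    {"tx": -35,"ty": -20,"tz": -20,"ax": 0,"ay": 0,"az": 0,"gripper": 52},
    {"tx": -35,"ty": -20,"tz": 0,"ax": 0,"ay": 0,"az": 0,"gripper": 52},
    {"tx": -35,"ty": 0,"tz": 0,"ax": 0,"ay": 0,"az": 0,"gripper": 52},
    {"tx": -35,"ty": 0,"tz": 0,"ax": 0,"ay": 0,"az": 0,"gripper": 52},
    {"tx": -35,"ty": 0,"tz": 0,"ax": 0,"ay": 0,"az": 0,"gripper": 52},
    {"tx": -35,"ty": 0,"tz": 0,"ax": 0,"ay": 0,"az": 0,"gripper": 52},
    {"tx": 0,"ty": 0,"tz": 0,"ax": 0,"ay": 0,"az": 0,"gripper": 52},
  ],
)

```text
t: 36.42
tcp_pos: [0.5751, -0.0988, 0.1733]
tcp_rot: [0.665, 0.747, -0.0, 0.002]
force: [0.3, -0.6, 1.1]
opening: 0.608
gripper_force: 0.0
```

play_rows(
  rows=[
    {"tx": 0,"ty": 0,"tz": 0,"ax": 0,"ay": 0,"az": 0,"gripper": 52},
    {"tx": 0,"ty": 0,"tz": 0,"ax": 0,"ay": 0,"az": 0,"gripper": 52},
  ],
)

```text
t: 36.58
tcp_pos: [0.5743, -0.0929, 0.1724]
tcp_rot: [0.663, 0.749, 0.0, -0.0]
force: [0.8, 0.4, -0.5]
opening: 0.608
gripper_force: 0.0
```

```bash
python3 - <<'E'
from h import *
o=r.get_obs();print(o["t"],o["tcp_pos"],o["force"])
c,w=wrist("cream_coin stand striker weight maroon_coin plinth","w11")
c=r.capture("scene")
for n in "scoop carton jar".split():print(*locate(c,n)[:1])
E
```

```text
36.5833 [ 0.57427328 -0.09286683  0.17242705] [ 0.78146361  0.37714536 -0.48223507]
stand 0.56 663 ztop 0.0461 med [0.6079 0.0867 0.0448] rectc [609.2  85.8] [34.2 18.1] 11.8
striker 0.88 2489 ztop 0.0803 med [0.6172 0.0049 0.0792] rectc [617.8   5.4] [40.3 39.8] 30.4
maroon_coin 0.71 1305 ztop 0.0708 med [ 0.6278 -0.0833  0.0699] rectc [628.5 -83.7] [31.1 31.6] 34.7
plinth 0.65 2511 ztop 0.0617 med [ 0.624  -0.0769  0.0608] rectc [628.5 -83.4] [50.3 50.1] 6.8
('scoop', 0.23, 179, 'ztop', np.float64(0.0732), 'med', array([ 0.6281, -0.0831,  0.071 ]), 'rectc', array([627. , -82.3]), array([30.3, 31.7]), 52.8)
('carton', 0.93, 849, 'ztop', np.float64(0.0476), 'med', array([0.4949, 0.4558, 0.0456]), 'rectc', array([495. , 457.5]), array([61.1, 94.5]), 8.4)
('jar', 0.8, 1086, 'ztop', np.float64(0.0764), 'med', array([ 0.3379, -0.4207,  0.0753]), 'rectc', array([ 337.2, -419.5]), array([48.2, 49.7]), 43.1)
```

View pics/w11.png

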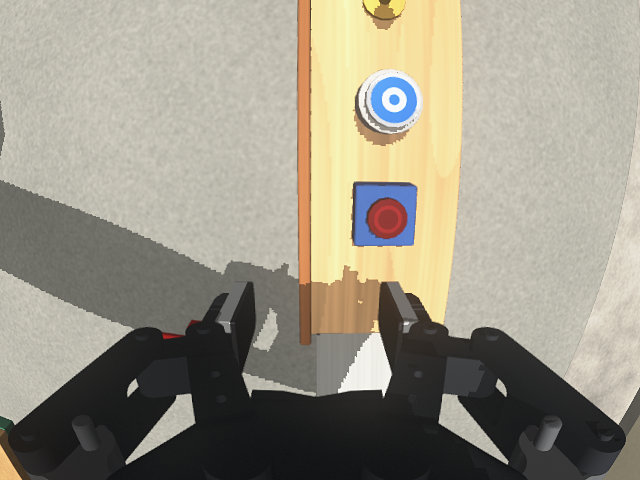

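The maroon coin is centred on the plinth at (386,217), and the striker is centred on the weight at (393,100). The cream coin is out of this view, so I'll check it with the scene camera.

```bash
python3 - <<'E'
from h import *
c=r.capture("scene")
for n in "cream_coin stand maroon_coin".split():print(*locate(c,n)[:1])
c=r.capture("top")
for n in "cream_coin stand plinth".split():print(*locate(c,n)[:2])
w=cloud(c);circ(c,w,"cream top",50,3,(580,620,130,168))
print(len(r.masks_of(c,"scoop")),[x for x in locate(c,"scoop")])
E
```

```text
('cream_coin', 0.42, 136, 'ztop', np.float64(0.0518), 'med', array([0.6012, 0.1482, 0.0495]), 'rectc', array([598.7, 133.8]), array([60.4, 30.7]), 85.8)
('stand', 0.8, 253, 'ztop', np.float64(0.0948), 'med', array([0.6078, 0.0931, 0.0949]), 'rectc', array([606.4,  94.5]), array([15.1, 15.8]), 36.8)
('maroon_coin', 0.53, 194, 'ztop', np.float64(0.0733), 'med', array([ 0.6282, -0.0836,  0.0714]), 'rectc', array([627.8, -83. ]), array([30.8, 30.2]), 28.7)

('stand', 0.66, 119, 'ztop', np.float64(0.0938), 'med', array([0.6033, 0.0946, 0.0934]), 'rectc', array([603.2,  95.4]), array([13.3, 16.2]), 44.5)

cream top 50 [596.9 147.1] 15.7 [581.8 132.6  47. ] [611.7 161.4  52.9]
1 [('scoop', 0.85, 372, 'ztop', np.float64(0.0175), 'med', array([ 0.4463, -0.2547,  0.0161]), 'rectc', array([ 450.1, -252.8]), array([40.1, 99.3]), 89.7)]
```

```bash
python3 -c "
from workcell import r
print(r.finish_job())"
```

```text
the job is handed in; nothing more can be done
None
```

The display is set out as asked, in the order asked, and handed in at about 37 s; final camera checks put everything within about 1 mm of target, with the scoop, carton and jar unmoved.

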